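# Gauge the bearing sleeve with a go / no-go plug gauge

### The job

Check the bore of the bronze bearing sleeve in the blue bracket with the double-ended plug gauge: feel the go end (green collar) all the way in until its collar seats on the sleeve and press it home for a moment, then withdraw it and press the no-go end (red band) squarely and centred against either mouth of the same bore for about a second to confirm that it is refused. Press with about 10 N each time and never load the gauge against the sleeve or bracket with more than 18 N. Finally lay the gauge back in its cradle and let go, without disturbing the bottles and the tape.

Things in the scene. Friction and masses are not known exactly. Their poses are not given: they have to be found in the camera images.
- gauge_mid (a point): Middle of the plug gauge's handle, on the gauge's axis; the gauge's own y axis runs along it towards the go end. The handle is a dark ribbed round bar, 18 mm diameter, 70 mm long (-35 to +35 mm along y); grip it across its diameter near the middle. The gauge is 126 mm long, about 0.2 kg, and lies level in its cradle at the start
- go_tip (a point): Centre of the end face of the go end, 71 mm along +y from the middle of the gauge's handle
- go_collar (a point): Centre of that face of the green collar which seats on the sleeve, 41 mm along +y from the middle of the gauge's handle
- nogo_tip (a point): Centre of the flat end face of the no-go end, 55 mm along -y from the middle of the gauge's handle
- gauge: The whole plug gauge, same origin and axes as point gauge_mid. Along its y from the handle: green collar, 28 mm diameter, at 35 to 41 mm; bright steel go end, 20 mm diameter, at 41 to 71 mm, its last 3 mm tapered; the other way a red band, 21 mm diameter, at -35 to -41 mm; bright steel no-go end, 24 mm diameter, flat-ended, at -41 to -55 mm
- bracket: Blue bearing bracket fixed to the worktop; origin at the centre of its underside. Base plate 90 (x) x 84 (y) x 10 mm; upright plate 70 mm wide (x), 22 mm thick (y), its top 94 mm above the worktop, with a slot in which an aluminium shell (42 mm diameter, 26 mm long), a black rubber ring and in it the bronze sleeve are set; the bore is level, along y
- bore (a point): Nominal centre of the bronze sleeve's through bore, 62 mm up; x across, y along the bore. The sleeve was set by hand: the real one may sit up to 2.5 mm higher or lower and up to 6 mm along y, so feel for it; across (x) it is exact. Sleeve 30 mm long, 34 mm outside; bore 21.2 mm diameter, mouths chamfered 1.2 mm. It does not give up, down or across
- mouth_p (a point): Nominal centre of the bore's mouth on the bracket's +y side, 15 mm along +y from the nominal bore centre, at the sleeve's end face; the real mouth may be 2.5 mm higher or lower and 6 mm off along y
- mouth_n (a point): Nominal centre of the bore's mouth on the bracket's -y side, 15 mm along -y from the nominal bore centre, at the sleeve's end face; the real mouth may be 2.5 mm higher or lower and 6 mm off along y
- sleeve (a joint): How far the rubber lets the bronze sleeve yield along the bracket y axis (m, + towards +y): 0 at rest, about 1 mm per 12 N pushed, at most 4 mm; it springs back
- cradle_seat (a point): Where the middle of the gauge's handle lies when the gauge is in its cradle, 46 mm above the worktop; y along the lying gauge. Fixed pale wooden base 66 (x) x 96 (y) x 8 mm with two grey V supports, 6 mm thick, 25 mm to either side along y, 54 mm high, open upwards at 45 degrees; 44 mm free between them. Collar and red band lie outside them, 7 mm play
- dropper_red: White dropper bottle with a red cap, 31 mm across, 94 mm high, standing behind the work; origin at the centre of its underside; leave alone
- dropper_blue: White dropper bottle with a blue cap, 31 mm across, 94 mm high, standing behind the work; origin at the centre of its underside; leave alone
- amber_bottle: Amber glass bottle with a black cap, 58 mm across, 126 mm high, at the back; origin at the centre of its underside; leave alone
- label_tape: Roll of pale label tape, 62 mm across, 18 mm high, lying flat; origin at the centre of its underside; leave alone
There are look-alikes about, which are no part of the job. What is shaped like the gauge but pink is not meant.

How it is judged:
On the way, in this order (a step that is already met when the one before it is completed fails the run):
1. the go end is right through the bore and its collar presses the sleeve so that it yields more than 0.4 mm (5 N); collar and tip within 9.5 mm of the nominal mouths, in line within 0.06 rad (((distance between go_collar and mouth_p below 0.0095 m and distance between go_tip and mouth_n below 0.0095 m and value of joint sleeve below -0.0004 m) or (distance between go_collar and mouth_n below 0.0095 m and distance between go_tip and mouth_p below 0.0095 m and value of joint sleeve above 0.0004 m)) and angle between the y axis of gauge_mid and the y axis of bore, either way round below 0.06 rad), for 0.2 s.
2. the no-go end, refused, presses a mouth so that the sleeve yields more than 0.4 mm (5 N); within 4 mm sideways and 5.5 mm in height of the nominal axis, in line within 0.1 rad (((y of nogo_tip in the frame of bore between 0.005 and 0.025 m and value of joint sleeve below -0.0004 m) or (y of nogo_tip in the frame of bore between -0.025 and -0.005 m and value of joint sleeve above 0.0004 m)) and angle between the y axis of gauge_mid and the y axis of bore, either way round below 0.1 rad and x of nogo_tip in the frame of bore between -0.004 and 0.004 m and z of nogo_tip in the frame of bore between -0.0055 and 0.0055 m), for 0.4 s.
At the end, for the whole second after the job is handed in: The gauge lies released and at rest in the V supports of its cradle, either way round: the middle of its handle within 10 mm of the seat point and its axis within 0.1 rad of the cradle's y axis (distance between gauge_mid and cradle_seat below 0.01 m and angle between the y axis of gauge_mid and the y axis of cradle_seat, either way round below 0.1 rad and linear speed of gauge below 0.02 m/s and contact force between gauge and the fingers below 0.1 N); the robot touches nothing.
It fails at once if the gauge presses on the bracket or its sleeve with more than 18 N (contact force between gauge and bracket above 18 N).
It fails at once if the dropper red is shifted by more than 20 mm (distance of dropper_red from where it was at the start of the episode above 0.02 m).
It fails at once if the dropper blue is shifted by more than 20 mm (distance of dropper_blue from where it was at the start of the episode above 0.02 m).
It fails at once if the amber bottle is shifted by more than 20 mm (distance of amber_bottle from where it was at the start of the episode above 0.02 m).
It fails at once if the label tape is shifted by more than 20 mm (distance of label_tape from where it was at the start of the episode above 0.02 m).
It also fails if it takes over 72 s, if anything falls off the work surface, if the arm or the gripper's body presses on something with over 40 N, if the wrist force passes 120 N, or if a joint passes its speed limit or range.

### The arm

A 6-joint arm with a two-finger parallel gripper is mounted at the origin on a cart in front of the work surface, level with it; the furniture and walls round the work are solid. World frame = base frame: x ahead of the robot, y to its left, z up, the work surface at z = 0. Lengths are in m, angles in rad, forces in N, time in s.
With the tool pointing down it reaches from about 0.4 to 0.825 m from the base axis. Payload 7 kg.
Tool frame: the origin (TCP) lies on the centre line of the jaws, within the pads' length; the fingertips stand 14 mm ahead of it and the grasp point (between the pads) lies 5 mm behind it; z points along the fingers, y is the direction in which the jaws open and shut (so a half turn about z gives the same grasp; the last joint's range is limited). The gripper opens to 85 mm and grips with 20 to 120 N. Pads are 22 mm wide; open, the fingers measure 114 mm over their backs; the gripper's body (76 mm by 85 mm) begins 54 mm behind the grasp point. The pads swing forward as they close: fully open they stand 13 mm farther back than shut.
Start: joints at [-1.017, 0.359, 0.012, 0, -1.224, -0.288], TCP at [0.177, -0.651, 0.245] pointing down, gripper open.
Joint ranges: [-3.07, 3.07], [-1.43, 2.12], [-1.02, 1.25], [-3.03, 1.67], [-3.05, -0], [-3.03, 3.03]. Speed limits (rad/s): [2.39, 2.39, 3.01, 3.14, 3.14, 3.14].

### API

Orientations are given as a unit quaternion [x, y, z, w].
In Python, from rig import robot, grab_frame, calibration gives the robot as it stands.
- The arm moves only by the tool send_rows, never from a script. Its argument "increments" is a list of rows, each an object of numbers: "tx", "ty", "tz": the shift along the tool's x, y, z in mm; "wx", "wy", "wz": the turn, a rotation vector about the tool's x, y, z in rad; "jaw": the opening, from -1 (shut) to 1 (fully open), so that 0 is half open. In form: [{"tx": .., "ty": .., "tz": .., "wx": .., "wy": .., "wz": .., "jaw": ..}, ...]. A call has 1 to 8 rows; each row shifts and turns the commanded pose from where the row before left it, along the tool's axes as they then stand; what a row does not reach is not made up. A row lasts 1/8 s, in which the tool goes at most 62.5 mm and 10.7 degrees, less where a joint would pass 70% of its speed; a pose out of reach is approached as far as the arm can. A call with a gripper value outside its range is refused whole. The fingers move at their own pace and stop on an object; the grip force is fixed at half the most. Time passes only in rows, so rows that do not move let the fingers close. It gives the time, the measured TCP pose, the force and the opening at its end, in the units of the state.
- robot.state(): the state, without advancing time (a new reading comes with each control period).
- grab_frame(name): name is "side" or "top"; returns (picture, depth): 400x640x3 uint8, blue, green, red; 400x640 float32, m along the optical axis (not along the pixel's ray), 0 where there is no reading.
- calibration(name): a dict with "fx", "fy", "cx", "cy" (pixels), "k1" (the pictures are not rectified: a ray, as slopes to the right and down, at radius r is drawn at 1 + k1 r^2 times it, then the intrinsics apply), "extrinsics" (4x4, takes a point from world to camera coordinates). Camera axes: x right, y down, z forward; pixel columns grow to the right and rows downward; lengths in m; the calibration is good to about 2 mm. A picture is of the moment at which its call begins. calibration takes no time and is no camera call.
- robot.hand_in(): hands the job in, once; it reports no verdict.
The state is a dict: "time_s": time; "joint_pos": joint angles; "qvel": joint speeds; "effort": joint torques, N m; "tcp_pos": TCP position; "orientation": TCP orientation; "wrist_force": force on the tool from outside, world axes, zero at the start; "wrist_torque": the same for the moment, N m; "gripper_width": finger opening in m.
Only numpy, scipy, OpenCV 4.12 (cv2) and the standard library are available. Lean on these libraries where they do the work, as an engineer would, in place of code of your own. Each camera call takes 0.05 s, during which the arm holds its last target. There are 200 camera calls.

## Working session

There is one attempt and no reset: what is moved stays moved. The work goes in short steps, Python scripts to look and compute and a tool call to move; the robot and the scene stay as the last step left them, time stands still between calls to the robot, and variables do not carry over. Pictures are saved under pics/ and viewed, about 8 in all and at most 12, crops included, and the job is handed in when it is done.

Besides the shell and the picture viewer there is one more tool, called after "Emit:" as name(argument=value, ...), one argument or row to a line, values as JSON. send_rows: Moves the arm, as the interface text tells. Its arguments: {"type":"object","properties":{"increments":{"type":"array","items":{"type":"object","properties":{"tx":{"type":"number"},"ty":{"type":"number"},"tz":{"type":"number"},"wx":{"type":"number"},"wy":{"type":"number"},"wz":{"type":"number"},"jaw":{"type":"number"}}}}},"required":["increments"]}

```bash
mkdir -p pics; ls
python3 - <<'E'
from rig import robot, grab_frame, calibration
import cv2, numpy as np
for n in ("side","top"):
    p,d=grab_frame(n); cv2.imwrite(f"pics/{n}0.png",p); np.savez(f"{n}0.npz",p=p,d=d)
    c=calibration(n); print(n,{k:(np.round(v,4).tolist()) for k,v in c.items()})
print(robot.state())
E
```

```text
pics
side {'fx': 408.1008, 'fy': 408.1008, 'cx': 319.1554, 'cy': 205.4434, 'k1': -0.0755, 'extrinsics': [[-0.9772, -0.2117, -0.0137, 0.6044], [-0.1146, 0.5813, -0.8055, 0.0943], [0.1785, -0.7856, -0.5924, 1.1302], [0.0, 0.0, 0.0, 1.0]]}
top {'fx': 407.952, 'fy': 407.952, 'cx': 315.9522, 'cy': 197.8613, 'k1': -0.0362, 'extrinsics': [[0.0111, -0.9999, 0.0056, 0.0344], [-0.9983, -0.0114, -0.0565, 0.5917], [0.0566, -0.005, -0.9984, 1.2113], [0.0, 0.0, 0.0, 1.0]]}
{'time_s': 0.1, 'joint_pos': array([-1.01688001e+00,  3.59309231e-01,  1.11768248e-02, -2.83523911e-04,
       -1.22414809e+00, -2.88095459e-01]), 'qvel': array([ 0.00206954, -0.00163819,  0.00218099, -0.00013771,  0.00094647,
        0.00044418]), 'effort': array([-1.37235029e-04, -5.84765267e+01,  2.94112498e+01,  6.95454195e+00,
       -3.14091019e-03,  7.22741333e-06]), 'tcp_pos': array([ 0.17717992, -0.65090543,  0.24447726]), 'orientation': array([-1.32471588e-01,  9.91186516e-01,  7.31757880e-04, -1.81619473e-04]), 'wrist_force': array([-0.01436541,  0.05689669, -0.39065532]), 'wrist_torque': array([ 0.00153536, -0.01521861,  0.04124804]), 'gripper_width': 0.08499869217947138}
```

View pics/top0.png

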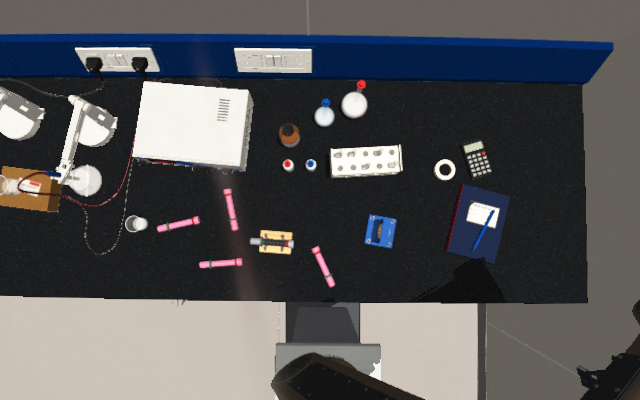

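View pics/side0.png

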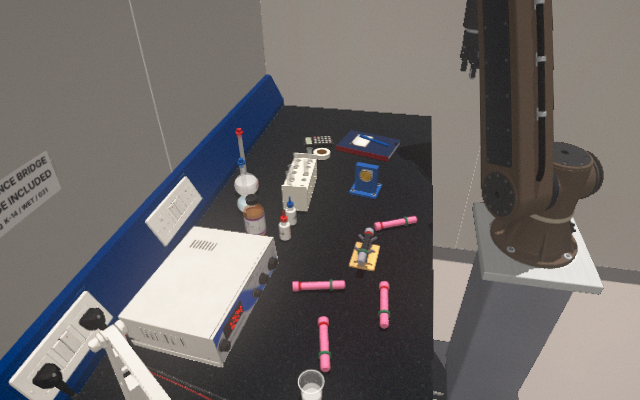

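The dark-handled gauge lies in the wooden cradle at top (272,242) and side (366,247). The gauge-shaped pieces at top (178,224), (231,209), (220,264) and (323,267) are pink, so they are decoys. The blue bracket is at top (381,231) and side (367,180). I'll confirm this with one enlarged crop and measure in the same step.

```bash
cat > h.py <<'E'
import numpy as np, cv2
from rig import robot, grab_frame, calibration
def ray(n,uv):
    c=calibration(n); K=np.array([[c['fx'],0,c['cx']],[0,c['fy'],c['cy']],[0,0,1]])
    s=cv2.undistortPoints(np.array(uv,float).reshape(-1,1,2),K,np.array([c['k1'],0,0,0,0.]),None,None,None).reshape(-1,2)
    # model: drawn = s*(1+k1 r^2), same as OpenCV radial
    E=np.array(c['extrinsics']); R,t=E[:3,:3],E[:3,3]
    return -R.T@t, np.c_[s,np.ones(len(s))]@R
def onplane(n,uv,z):
    o,d=ray(n,uv); return o+d*((z-o[2])/d[:,2])[:,None]
def world(n,uv,dep):
    o,d=ray(n,uv); return o+d*np.asarray(dep)[:,None]
def proj(n,P):
    c=calibration(n);E=np.array(c['extrinsics']);K=np.array([[c['fx'],0,c['cx']],[0,c['fy'],c['cy']],[0,0,1]])
    return cv2.projectPoints(np.array(P,float).reshape(-1,1,3),cv2.Rodrigues(E[:3,:3])[0],E[:3,3],K,np.array([c['k1'],0,0,0,0.]))[0].reshape(-1,2)
def cloud(n,d):
    v,u=np.mgrid[0:400,0:640]; return world(n,np.c_[u.ravel(),v.ravel()],d.ravel()).reshape(400,640,3)
E
python3 - <<'E'
from h import *
f=np.load('top0.npz'); s=np.load('side0.npz')
a=cv2.resize(f['p'][205:275,225:415],None,fx=4.2,fy=4.2,interpolation=cv2.INTER_CUBIC)
b=cv2.resize(s['p'][150:280,310:430],None,fx=2.3,fy=2.3,interpolation=cv2.INTER_CUBIC)
c=np.zeros((a.shape[0]+b.shape[0],a.shape[1],3),np.uint8);c[:a.shape[0]]=a;c[a.shape[0]:,:b.shape[1]]=b
cv2.imwrite('pics/crop0.png',c)
P=cloud('top',f['d']); hsv=cv2.cvtColor(f['p'],cv2.COLOR_BGR2HSV)
H,S,V=[hsv[...,i] for i in range(3)]
roi=np.zeros((400,640),bool);roi[205:260,355:405]=1
m=roi&(H>100)&(H<125)&(S>120)&(V>60)
q=P[m]; print('blue n',len(q),'z',np.percentile(q[:,2],[1,50,99]))
base=m&(P[...,2]<0.03)
for nm,k in(('base',base),('all',m),('topup',m&(P[...,2]>.08))):
    v,u=np.nonzero(k); z=np.median(P[k][:,2]); w=onplane('top',np.c_[u,v],z)
    r=cv2.minAreaRect((w[:,:2]*1000).astype(np.float32)); print(nm,len(w),round(z,4),r)
roi[:]=0;roi[225:260,245:300]=1
m=roi&(P[...,2]>0.03)
print('gauge z',np.percentile(P[m][:,2],[5,50,95]))
w=roi&(H>10)&(H<30)&(S>60)&(V>120); v,u=np.nonzero(w);print('wood',cv2.minAreaRect((onplane('top',np.c_[u,v],.008)[:,:2]*1000).astype(np.float32)))
v,u=np.nonzero(m); ww=P[m]; print('gaugepts rect',cv2.minAreaRect((ww[:,:2]*1000).astype(np.float32)))
E
```

```text
blue n 757 z [-0.00197535  0.01171287  0.0981263 ]
base 519 0.0099 ((493.9782409667969, -153.91220092773438), (86.55741119384766, 92.28770446777344), 80.2403564453125)
all 757 0.0117 ((494.01934814453125, -153.6158447265625), (86.42989349365234, 92.15174102783203), 80.2403564453125)
topup 201 0.0941 ((492.5953063964844, -150.94619750976562), (27.28094482421875, 75.78367614746094), 76.1026611328125)
gauge z [0.0465411  0.05410177 0.05990329]
wood ((458.2626953125, 161.71421813964844), (97.18136596679688, 67.73683166503906), 86.97129821777344)
gaugepts rect ((467.18408203125, 133.3949737548828), (62.50740432739258, 194.3794708251953), 14.553351402282715)
```

View pics/crop0.png

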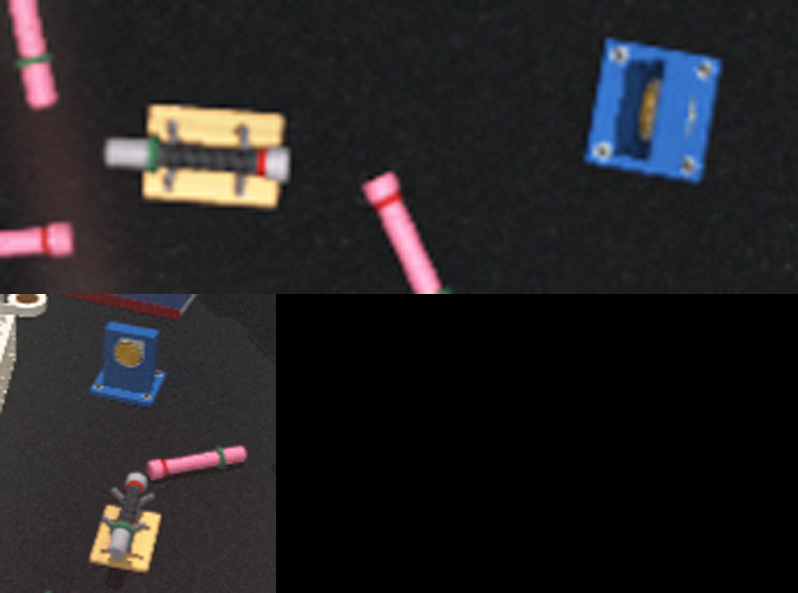

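The crop confirms it. The dark ribbed gauge in the wooden cradle has its go end with green collar pointing left (world +y) and its red band pointing right. I can therefore insert the go end from the bracket's -y side and press the no-go end on the +y mouth, with no half turn. Next I'll refine the measurements.

Run:
```python
from h import *
K=8
def sub(n,score,roi,th,z):
    u0,v0,u1,v1=roi
    s=cv2.resize(score[v0:v1,u0:u1].astype(np.float32),None,fx=K,fy=K,interpolation=cv2.INTER_CUBIC)
    m=(s>th).astype(np.uint8)
    c=max(cv2.findContours(m,cv2.RETR_EXTERNAL,cv2.CHAIN_APPROX_NONE)[0],key=cv2.contourArea).reshape(-1,2).astype(float)
    c=(c+.5)/K-.5+[u0,v0]
    return onplane(n,c,z)[:,:2]*1000
def sides(w,nm):
    c,sz,a=cv2.minAreaRect(w.astype(np.float32)); 
    for it in range(2):
        e=np.array([[np.cos(np.radians(a)),np.sin(np.radians(a))],[-np.sin(np.radians(a)),np.cos(np.radians(a))]])
        l=(w-c)@e.T; L=[];angs=[]
        for ax in(0,1):
            for sg in(1,-1):
                k=(abs(l[:,ax]-sg*sz[ax]/2)<3)&(abs(l[:,1-ax])<sz[1-ax]/2-8)
                p=np.polyfit(l[k,1-ax],l[k,ax],1); L.append(p[1]); angs.append(np.degrees(np.arctan(p[0]))*(-1 if ax==0 else 1))
        cc=np.array(c)+e.T@[(L[0]+L[1])/2,(L[2]+L[3])/2]
        sz=(L[0]-L[1],L[2]-L[3]);print(nm,cc.round(2),np.round(sz,2),'ang',round(a,2),'edge dev',np.round(angs,2)); c=cc;a=a+np.mean(angs)
for n,roi in(('top',(350,200,410,262)),('side',(340,150,395,205))):
    f=np.load(n+'0.npz')['p'].astype(float); sc=f[...,0]-f[...,2]
    mx=np.percentile(sc[roi[1]:roi[3],roi[0]:roi[2]],85)
    if n=='top': sides(sub(n,sc,roi,mx*.5,.010),n)
    o,_=ray(n,[[0,0]]);print(n,'cam at',o)
f=np.load('top0.npz')['p'].astype(float); sc=f[...,2]-f[...,0]
sc=np.where(sc>25,sc,sc)
sides(sub('top',cv2.morphologyEx(sc.astype(np.float32),cv2.MORPH_CLOSE,np.ones((9,9))),(250,222,300,262),45,.008),'wood')
# gauge colours along axis
hsv=cv2.cvtColor(np.load('top0.npz')['p'],cv2.COLOR_BGR2HSV).astype(int)
P=np.load('top0.npz')['p'].astype(int)
for nm,m in(('red',(P[...,2]-P[...,1]>90)&(P[...,2]-P[...,0]>90)),('green',(P[...,1]-P[...,2]>20)&(P[...,1]-P[...,0]>10)),('steel',(P.min(2)>120)&(hsv[...,1]<40))):
    k=np.zeros_like(m);k[230:255,245:300]=1
    v,u=np.nonzero(m&k);w=onplane('top',np.c_[u,v],.05)[:,:2]*1000
    print(nm,len(w),w.mean(0).round(1),w.min(0).round(1),w.max(0).round(1))
# gauge outline: axis by projecting candidate points
print(proj('top',[[.458,.162+y,.046] for y in(.071,.035,0,-.035,-.055)]).round(1))
# things near
print('bottles etc',onplane('top',[[288,165],[311,165],[289,133],[445,170],[315,249]],.05).round(3))
```

```text
top [ 494.08 -153.66] [85.9  91.67] ang 80.09 edge dev [0.23 0.24 0.63 0.47]
top [ 494.08 -153.65] [85.89 91.68] ang 80.48 edge dev [-0.17 -0.14  0.27  0.11]
top cam at [0.52185692 0.04717713 1.24257504]
side cam at [0.39964994 0.96105427 0.75379499]
wood [458.1  162.37] [97.03 67.86] ang 86.39 edge dev [-0.07  0.09  0.18 -0.31]
wood [458.11 162.44] [96.62 67.87] ang 86.37 edge dev [-0.02  0.61  0.22 -0.31]
red 11 [454.7 125.3] [448.1 123.9] [462.7 126.9]
green 20 [461.2 199.8] [450.2 196.8] [470.5 202.8]
steel 109 [459.3 177.3] [433.5 106.5] [482.3 231.9]
[[249.8 242.1]
 [262.1 242.2]
 [274.1 242.4]
 [286.1 242.5]
 [292.9 242.6]]
bottles etc [[ 0.685  0.124  0.05 ]
 [ 0.686  0.057  0.05 ]
 [ 0.781  0.123  0.05 ]
 [ 0.676 -0.339  0.05 ]
 [ 0.44   0.042  0.05 ]]
```

```bash
cat >> h.py <<'E'
from scipy.spatial.transform import Rotation as Rn
def down(ang): # gauge y axis at angle ang (deg) in world; tool x opposite to it, z down
    a=np.radians(ang); x=-np.array([np.cos(a),np.sin(a),0]); z=np.array([0,0,-1.]); return Rn.from_matrix(np.c_[x,np.cross(z,x),z])
def plan(wps,p=None,R=None):
    """wps: list of (pos_mm, ang_deg, nrows)"""
    s=robot.state()
    if p is None: p=s['tcp_pos']*1000;R=Rn.from_quat(s['orientation'])
    p=np.array(p,float)
    for P,a,n in wps:
        P=np.array(P,float);Rt=down(a)
        for i in range(n):
            k=n-i; t=R.inv().apply((P-p)/k); w=(R.inv()*Rt).as_rotvec()/k
            print('{"tx":%.1f,"ty":%.1f,"tz":%.1f,"wx":%.4f,"wy":%.4f,"wz":%.4f}'%(*t,*w))
            p=p+R.apply(t.round(1));R=R*Rn.from_rotvec(w.round(4))
        print('->',p.round(1))
def st():
    s=robot.state();print(s['time_s'],(s['tcp_pos']*1000).round(2),'gauge ang',np.round(np.degrees(np.arctan2(*(-Rn.from_quat(s['orientation']).as_matrix()[[1,0],0]))),2),'tilt',Rn.from_quat(s['orientation']).as_matrix()[:,2].round(4),'F',s['wrist_force'].round(2),'T',s['wrist_torque'].round(3),'w',s['gripper_width'],'q',s['joint_pos'].round(2))
E
python3 - <<'E'
from h import *
plan([([480,-280,245],86.4,8),([458,162.5,120],86.4,8)])
E
```

```text
{"tx":-48.7,"ty":34.8,"tz":-0.0,"wx":0.0002,"wy":0.0001,"wz":-0.1553}
{"tx":-53.5,"ty":26.8,"tz":-0.0,"wx":0.0002,"wy":0.0001,"wz":-0.1553}
{"tx":-57.0,"ty":18.3,"tz":-0.1,"wx":0.0002,"wy":0.0001,"wz":-0.1553}
{"tx":-59.1,"ty":9.2,"tz":-0.1,"wx":0.0002,"wy":0.0001,"wz":-0.1553}
{"tx":-59.9,"ty":-0.1,"tz":-0.0,"wx":0.0002,"wy":0.0001,"wz":-0.1553}
{"tx":-59.1,"ty":-9.3,"tz":-0.1,"wx":0.0001,"wy":0.0001,"wz":-0.1552}
{"tx":-57.0,"ty":-18.3,"tz":-0.1,"wx":0.0002,"wy":0.0001,"wz":-0.1553}
{"tx":-53.5,"ty":-26.9,"tz":-0.0,"wx":0.0001,"wy":0.0000,"wz":-0.1552}
-> [ 480. -280.  245.]
{"tx":-55.0,"ty":6.2,"tz":15.6,"wx":0.0000,"wy":0.0000,"wz":-0.0000}
{"tx":-55.0,"ty":6.2,"tz":15.6,"wx":0.0000,"wy":0.0000,"wz":-0.0000}
{"tx":-55.0,"ty":6.2,"tz":15.6,"wx":0.0000,"wy":0.0000,"wz":-0.0000}
{"tx":-55.0,"ty":6.2,"tz":15.6,"wx":0.0000,"wy":0.0000,"wz":-0.0000}
{"tx":-55.0,"ty":6.2,"tz":15.7,"wx":0.0000,"wy":0.0000,"wz":-0.0000}
{"tx":-55.1,"ty":6.2,"tz":15.6,"wx":0.0000,"wy":0.0000,"wz":-0.0000}
{"tx":-55.0,"ty":6.3,"tz":15.7,"wx":0.0000,"wy":0.0000,"wz":-0.0000}
{"tx":-55.1,"ty":6.2,"tz":15.6,"wx":0.0000,"wy":0.0000,"wz":-0.0000}
-> [458.  162.5 120. ]
```

Emit:
send_rows(
  increments=[
    {"tx": -48.7,"ty": 34.8,"wz": -0.1553},
    {"tx": -53.5,"ty": 26.8,"wz": -0.1553},
    {"tx": -57,"ty": 18.3,"wz": -0.1553},
    {"tx": -59.1,"ty": 9.2,"wz": -0.1553},
    {"tx": -59.9,"ty": 0,"wz": -0.1553},
    {"tx": -59.1,"ty": -9.3,"wz": -0.1552},
    {"tx": -57,"ty": -18.3,"wz": -0.1553},
    {"tx": -53.5,"ty": -26.9,"wz": -0.1552},
  ],
)

```text
schema error: expected keys tx, ty, tz, wx, wy, wz, jaw
```

Emit:
send_rows(
  increments=[
    {"tx": -55,"ty": 6.2,"tz": 10},
    {"tx": -55,"ty": 6.2,"tz": 10},
    {"tx": -55,"ty": 6.2,"tz": 15},
    {"tx": -55,"ty": 6.2,"tz": 15},
    {"tx": -55,"ty": 6.2,"tz": 15},
    {"tx": -55.1,"ty": 6.2,"tz": 15},
    {"tx": -55,"ty": 6.2,"tz": 15},
    {"tx": -55.1,"ty": 6.2,"tz": 15},
  ],
)

```text
schema error: expected keys tx, ty, tz, wx, wy, wz, jaw
```

Run:
```python
from h import *
st(); plan([([458,162.5,41],86.4,4)])
```

```text
0.1 [ 177.18 -650.91  244.48] gauge ang 15.22 tilt [-6.0e-04  1.4e-03 -1.0e+00] F [-0.01  0.06 -0.39] T [ 0.002 -0.015  0.041] w 0.08499869217947138 q [-1.02  0.36  0.01 -0.   -1.22 -0.29]
{"tx":-121.2,"ty":177.7,"tz":51.1,"wx":0.0004,"wy":0.0002,"wz":-0.3106}
{"tx":-169.7,"ty":132.2,"tz":51.0,"wx":0.0003,"wy":0.0002,"wz":-0.3105}
{"tx":-201.9,"ty":74.1,"tz":51.0,"wx":0.0004,"wy":0.0002,"wz":-0.3106}
{"tx":-214.9,"ty":8.8,"tz":50.9,"wx":0.0003,"wy":0.0002,"wz":-0.3105}
-> [457.9 162.5  41. ]
```

All seven keys are required in every row.

Emit:
send_rows(
  increments=[
    {"tx": -48.7,"ty": 34.8,"tz": 0,"wx": 0.0002,"wy": 0.0001,"wz": -0.1553,"jaw": 1},
    {"tx": -53.5,"ty": 26.8,"tz": 0,"wx": 0.0002,"wy": 0.0001,"wz": -0.1553,"jaw": 1},
    {"tx": -57,"ty": 18.3,"tz": 0,"wx": 0.0002,"wy": 0.0001,"wz": -0.1553,"jaw": 1},
    {"tx": -59.1,"ty": 9.2,"tz": 0,"wx": 0.0002,"wy": 0.0001,"wz": -0.1553,"jaw": 1},
    {"tx": -59.9,"ty": 0,"tz": 0,"wx": 0.0002,"wy": 0.0001,"wz": -0.1553,"jaw": 1},
    {"tx": -59.1,"ty": -9.3,"tz": 0,"wx": 0.0002,"wy": 0.0001,"wz": -0.1552,"jaw": 1},
    {"tx": -57,"ty": -18.3,"tz": 0,"wx": 0.0001,"wy": 0.0001,"wz": -0.1553,"jaw": 1},
    {"tx": -53.5,"ty": -26.9,"tz": 0,"wx": 0.0001,"wy": 0,"wz": -0.1552,"jaw": 1},
  ],
)

```text
time_s: 1.1
tcp_pos: [0.4808, -0.2784, 0.245]
orientation: [-0.686, 0.727, -0.001, -0.0]
wrist_force: [0.9, -1.4, -0.1]
gripper_width: 0.0855
```

Emit:
send_rows(
  increments=[
    {"tx": -55,"ty": 6.2,"tz": 10,"wx": 0,"wy": 0,"wz": 0,"jaw": 1},
    {"tx": -55,"ty": 6.2,"tz": 10,"wx": 0,"wy": 0,"wz": 0,"jaw": 1},
    {"tx": -55,"ty": 6.2,"tz": 15,"wx": 0,"wy": 0,"wz": 0,"jaw": 1},
    {"tx": -55,"ty": 6.2,"tz": 15,"wx": 0,"wy": 0,"wz": 0,"jaw": 1},
    {"tx": -55,"ty": 6.2,"tz": 15,"wx": 0,"wy": 0,"wz": 0,"jaw": 1},
    {"tx": -55,"ty": 6.2,"tz": 15,"wx": 0,"wy": 0,"wz": 0,"jaw": 1},
    {"tx": -55,"ty": 6.2,"tz": 15,"wx": 0,"wy": 0,"wz": 0,"jaw": 1},
    {"tx": -55,"ty": 6.2,"tz": 15,"wx": 0,"wy": 0,"wz": 0,"jaw": 1},
  ],
)

```text
time_s: 2.1
tcp_pos: [0.4576, 0.1636, 0.134]
orientation: [-0.685, 0.729, -0.001, -0.0]
wrist_force: [0.2, -0.1, -0.7]
gripper_width: 0.0855
```

Run:
```python
from h import *
st(); plan([([458,162.5,41],86.4,4)])
```

```text
2.1 [457.64 163.64 134.04] gauge ang 86.41 tilt [ 7.0e-04 -1.2e-03 -1.0e+00] F [ 0.24 -0.08 -0.66] T [-0.002 -0.142  0.027] w 0.08545101383491903 q [ 0.75  0.16 -0.55  0.   -0.87 -0.81]
{"tx":0.3,"ty":-0.1,"tz":23.3,"wx":-0.0002,"wy":-0.0003,"wz":0.0001}
{"tx":0.2,"ty":-0.1,"tz":23.2,"wx":-0.0002,"wy":-0.0003,"wz":0.0001}
{"tx":0.3,"ty":-0.1,"tz":23.3,"wx":-0.0002,"wy":-0.0003,"wz":0.0000}
{"tx":0.2,"ty":-0.1,"tz":23.2,"wx":-0.0002,"wy":-0.0003,"wz":0.0001}
-> [458.  162.5  41. ]
```

Emit:
send_rows(
  increments=[
    {"tx": 0.5,"ty": -0.3,"tz": 30,"wx": 0,"wy": 0,"wz": 0,"jaw": 1},
    {"tx": 0,"ty": 0,"tz": 30,"wx": 0,"wy": 0,"wz": 0,"jaw": 1},
    {"tx": 0,"ty": 0,"tz": 20,"wx": 0,"wy": 0,"wz": 0,"jaw": 1},
    {"tx": 0,"ty": 0,"tz": 13,"wx": 0,"wy": 0,"wz": 0,"jaw": 1},
    {"tx": 0,"ty": 0,"tz": 0,"wx": 0,"wy": 0,"wz": 0,"jaw": 1},
  ],
)

```text
time_s: 2.72
tcp_pos: [0.4581, 0.1608, 0.0408]
orientation: [-0.685, 0.729, -0.001, -0.001]
wrist_force: [0.0, -0.0, 0.8]
gripper_width: 0.0853
```

Run:
```python
from h import *
st()
```

```text
2.725 [458.06 160.79  40.75] gauge ang 86.39 tilt [-9.0e-04 -2.6e-03 -1.0e+00] F [ 0.   -0.01  0.85] T [-0.002 -0.012  0.003] w 0.08529071777954016 q [ 0.74  0.29 -0.65  0.   -0.63 -0.81]
```

Emit:
send_rows(
  increments=[
    {"tx": -1.5,"ty": 0,"tz": 0,"wx": 0,"wy": 0,"wz": 0,"jaw": 0},
    {"tx": 0,"ty": 0,"tz": 0,"wx": 0,"wy": 0,"wz": 0,"jaw": -0.5},
    {"tx": 0,"ty": 0,"tz": 0,"wx": 0,"wy": 0,"wz": 0,"jaw": -1},
    {"tx": 0,"ty": 0,"tz": 0,"wx": 0,"wy": 0,"wz": 0,"jaw": -1},
    {"tx": 0,"ty": 0,"tz": 0,"wx": 0,"wy": 0,"wz": 0,"jaw": -1},
    {"tx": 0,"ty": 0,"tz": 0,"wx": 0,"wy": 0,"wz": 0,"jaw": -1},
    {"tx": 0,"ty": 0,"tz": 0,"wx": 0,"wy": 0,"wz": 0,"jaw": -1},
  ],
)

```text
time_s: 3.6
tcp_pos: [0.4586, 0.1628, 0.0419]
orientation: [-0.685, 0.729, -0.001, -0.0]
wrist_force: [-2.8, -0.3, 4.3]
gripper_width: 0.0162
```

Run:
```python
from h import *
st()
```

```text
3.6 [458.55 162.8   41.91] gauge ang 86.41 tilt [ 8.0e-04 -1.1e-03 -1.0e+00] F [-2.77 -0.25  4.29] T [ 0.204  0.859 -0.031] w 0.01615553687705605 q [ 0.75  0.29 -0.65  0.   -0.63 -0.81]
```

Run:
```python
from h import *
s=robot.state()
plan([([458,162.8,180],86.4,3),([476.4,-258.5,180],80.4,9),([476.4,-258.5,57],80.4,4)])
```

```text
{"tx":0.1,"ty":0.1,"tz":-46.0,"wx":-0.0003,"wy":-0.0004,"wz":0.0000}
{"tx":0.0,"ty":0.2,"tz":-46.0,"wx":-0.0003,"wy":-0.0003,"wz":0.0000}
{"tx":0.0,"ty":0.2,"tz":-46.1,"wx":-0.0002,"wy":-0.0004,"wz":0.0001}
-> [458.  162.8 180. ]
{"tx":46.6,"ty":-5.0,"tz":-0.0,"wx":-0.0000,"wy":0.0000,"wz":0.0116}
{"tx":46.5,"ty":-5.5,"tz":-0.0,"wx":-0.0000,"wy":0.0000,"wz":0.0116}
{"tx":46.5,"ty":-6.1,"tz":-0.0,"wx":-0.0000,"wy":0.0000,"wz":0.0116}
{"tx":46.4,"ty":-6.6,"tz":-0.0,"wx":-0.0000,"wy":0.0000,"wz":0.0117}
{"tx":46.3,"ty":-7.1,"tz":-0.0,"wx":-0.0000,"wy":0.0000,"wz":0.0116}
{"tx":46.2,"ty":-7.7,"tz":-0.0,"wx":-0.0000,"wy":0.0000,"wz":0.0117}
{"tx":46.1,"ty":-8.2,"tz":-0.0,"wx":-0.0000,"wy":0.0000,"wz":0.0116}
{"tx":46.1,"ty":-8.8,"tz":-0.0,"wx":-0.0000,"wy":0.0000,"wz":0.0117}
{"tx":45.9,"ty":-9.3,"tz":-0.0,"wx":-0.0000,"wy":0.0001,"wz":0.0116}
-> [ 476.4 -258.5  180. ]
{"tx":0.0,"ty":0.0,"tz":30.7,"wx":-0.0000,"wy":-0.0000,"wz":0.0000}
{"tx":0.0,"ty":0.0,"tz":30.8,"wx":-0.0000,"wy":-0.0000,"wz":0.0000}
{"tx":0.0,"ty":0.0,"tz":30.7,"wx":-0.0000,"wy":-0.0000,"wz":0.0000}
{"tx":0.0,"ty":0.0,"tz":30.8,"wx":-0.0000,"wy":-0.0000,"wz":0.0000}
-> [ 476.4 -258.5   57. ]
```

Emit:
send_rows(
  increments=[
    {"tx": 0,"ty": 0,"tz": -10,"wx": 0,"wy": 0,"wz": 0,"jaw": -1},
    {"tx": 0,"ty": 0,"tz": -20,"wx": 0,"wy": 0,"wz": 0,"jaw": -1},
    {"tx": 0,"ty": 0,"tz": -50,"wx": 0,"wy": 0,"wz": 0,"jaw": -1},
    {"tx": 0,"ty": 0,"tz": -50,"wx": 0,"wy": 0,"wz": 0,"jaw": -1},
    {"tx": 0,"ty": 0,"tz": 0,"wx": 0,"wy": 0,"wz": 0,"jaw": -1},
  ],
)

```text
time_s: 4.22
tcp_pos: [0.4604, 0.1642, 0.1759]
orientation: [-0.685, 0.729, -0.001, 0.004]
wrist_force: [0.2, 0.1, -2.1]
gripper_width: 0.0161
```

Run:
```python
from h import *
st()
plan([([476.4,-258.5,172],80.4,9),([476.4,-258.5,57],80.4,4)])
```

```text
4.225 [460.41 164.22 175.88] gauge ang 86.43 tilt [ 0.007   0.0035 -1.    ] F [ 0.17  0.13 -2.14] T [ 0.006 -0.045 -0.039] w 0.016082572100491164 q [ 0.75  0.11 -0.49  0.   -0.96 -0.81]
{"tx":46.8,"ty":-4.7,"tz":0.3,"wx":-0.0007,"wy":0.0005,"wz":0.0117}
{"tx":46.7,"ty":-5.2,"tz":0.3,"wx":-0.0007,"wy":0.0005,"wz":0.0117}
{"tx":46.6,"ty":-5.8,"tz":0.3,"wx":-0.0007,"wy":0.0005,"wz":0.0117}
{"tx":46.6,"ty":-6.3,"tz":0.3,"wx":-0.0007,"wy":0.0005,"wz":0.0117}
{"tx":46.5,"ty":-6.9,"tz":0.4,"wx":-0.0008,"wy":0.0005,"wz":0.0117}
{"tx":46.4,"ty":-7.4,"tz":0.4,"wx":-0.0007,"wy":0.0005,"wz":0.0117}
{"tx":46.3,"ty":-8.0,"tz":0.4,"wx":-0.0008,"wy":0.0004,"wz":0.0117}
{"tx":46.2,"ty":-8.5,"tz":0.4,"wx":-0.0007,"wy":0.0005,"wz":0.0117}
{"tx":46.2,"ty":-9.1,"tz":0.4,"wx":-0.0008,"wy":0.0004,"wz":0.0117}
-> [ 476.4 -258.5  172. ]
{"tx":-0.0,"ty":0.0,"tz":28.7,"wx":0.0000,"wy":0.0000,"wz":-0.0000}
{"tx":-0.0,"ty":0.0,"tz":28.8,"wx":0.0000,"wy":0.0000,"wz":-0.0000}
{"tx":-0.0,"ty":0.0,"tz":28.7,"wx":0.0000,"wy":0.0000,"wz":-0.0000}
{"tx":-0.0,"ty":0.0,"tz":28.8,"wx":0.0000,"wy":0.0000,"wz":-0.0000}
-> [ 476.4 -258.5   57. ]
```

Emit:
send_rows(
  increments=[
    {"tx": 46.8,"ty": -4.7,"tz": 0,"wx": 0,"wy": 0,"wz": 0.0117,"jaw": -1},
    {"tx": 46.7,"ty": -5.2,"tz": 0,"wx": 0,"wy": 0,"wz": 0.0117,"jaw": -1},
    {"tx": 46.6,"ty": -5.8,"tz": 0,"wx": 0,"wy": 0,"wz": 0.0117,"jaw": -1},
    {"tx": 46.6,"ty": -6.3,"tz": 0,"wx": 0,"wy": 0,"wz": 0.0117,"jaw": -1},
    {"tx": 46.5,"ty": -6.9,"tz": 0,"wx": 0,"wy": 0,"wz": 0.0117,"jaw": -1},
    {"tx": 46.4,"ty": -7.4,"tz": 0,"wx": 0,"wy": 0,"wz": 0.0117,"jaw": -1},
    {"tx": 46.3,"ty": -8,"tz": 0,"wx": 0,"wy": 0,"wz": 0.0117,"jaw": -1},
    {"tx": 46.2,"ty": -8.5,"tz": 0,"wx": 0,"wy": 0,"wz": 0.0117,"jaw": -1},
  ],
)

```text
time_s: 5.22
tcp_pos: [0.4717, -0.2143, 0.1713]
orientation: [-0.649, 0.76, -0.0, -0.001]
wrist_force: [0.8, -0.2, -1.6]
gripper_width: 0.0158
```

Emit:
send_rows(
  increments=[
    {"tx": 48,"ty": -9,"tz": 0,"wx": 0,"wy": 0,"wz": 0.0117,"jaw": -1},
    {"tx": 0,"ty": 0,"tz": 20,"wx": 0,"wy": 0,"wz": 0,"jaw": -1},
    {"tx": 0,"ty": 0,"tz": 30,"wx": 0,"wy": 0,"wz": 0,"jaw": -1},
    {"tx": 0,"ty": 0,"tz": 30,"wx": 0,"wy": 0,"wz": 0,"jaw": -1},
    {"tx": 0,"ty": 0,"tz": 20,"wx": 0,"wy": 0,"wz": 0,"jaw": -1},
    {"tx": 0,"ty": 0,"tz": 10,"wx": 0,"wy": 0,"wz": 0,"jaw": -1},
    {"tx": 0,"ty": 0,"tz": 0,"wx": 0,"wy": 0,"wz": 0,"jaw": -1},
    {"tx": 0,"ty": 0,"tz": 0,"wx": 0,"wy": 0,"wz": 0,"jaw": -1},
  ],
)

```text
time_s: 6.22
tcp_pos: [0.4744, -0.2619, 0.0627]
orientation: [-0.645, 0.764, -0.001, 0.0]
wrist_force: [0.0, 0.5, -1.7]
gripper_width: 0.016
```

Run:
```python
from h import *
st()
plan([([476.4,-258.5,57],80.4,1)])
n='top';p,d=grab_frame(n);np.savez('top1.npz',p=p,d=d)
p2,d2=grab_frame('side');np.savez('side1.npz',p=p2,d=d2)
a=cv2.resize(p[200:270,340:440],None,fx=5,fy=5,interpolation=cv2.INTER_CUBIC)
b=cv2.resize(p2[130:210,330:430],None,fx=3,fy=3,interpolation=cv2.INTER_CUBIC)
c=np.zeros((a.shape[0]+b.shape[0],a.shape[1],3),np.uint8);c[:a.shape[0]]=a;c[a.shape[0]:,:b.shape[1]]=b
cv2.imwrite('pics/c1.png',c)
st()
```

```text
6.225 [ 474.41 -261.89   62.72] gauge ang 80.38 tilt [ 0.0014 -0.0017 -1.    ] F [ 0.05  0.47 -1.66] T [-0.008  0.028  0.019] w 0.0159610174478886 q [-0.14  0.33 -0.51  0.   -0.73 -0.03]
{"tx":-3.7,"ty":-1.4,"tz":5.7,"wx":-0.0017,"wy":-0.0014,"wz":-0.0003}
-> [ 476.4 -258.5   57. ]
6.325 [ 474.52 -261.86   62.91] gauge ang 80.38 tilt [ 0.002  -0.0017 -1.    ] F [-0.64 -0.1  -2.14] T [-0.035 -0.033 -0.018] w 0.016332822279085852 q [-0.14  0.33 -0.51  0.   -0.73 -0.03]
```

View pics/c1.png

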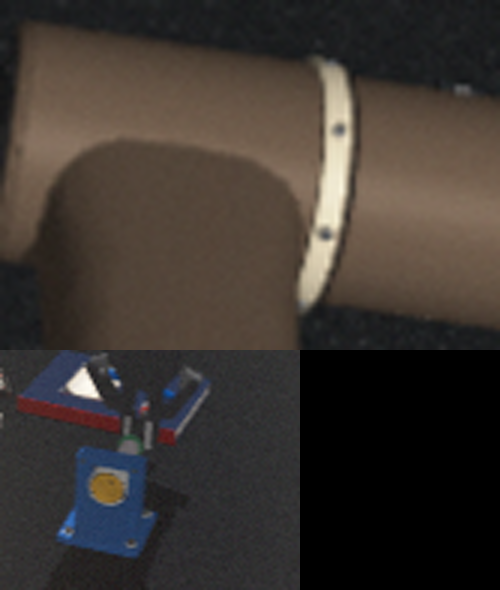

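The top view is blocked by the arm, and the side view shows the gauge lined up behind the bracket. Next I'll estimate the sleeve's height from the orange disc, around side (367,176), using depth.

Run:
```python
from h import *
C=np.array([.4941,-.1540,0]);a=np.radians(80.4);Y=np.array([np.cos(a),np.sin(a),0]);X=np.array([Y[1],-Y[0],0])
for f in('side0','side1'):
    z=np.load(f+'.npz');p=z['p'].astype(int);P=cloud('side',z['d'])-C
    L=np.stack([P@X,P@Y,P[...,2]],-1)*1000
    k=np.zeros(p.shape[:2],bool);k[155:200,345:390]=1
    m=k&(p[...,2]-p[...,0]>25)
    v,u=np.nonzero(m);print(f,m.sum(),'pix c',u.mean(),v.mean(),'bbox',u.min(),u.max(),v.min(),v.max(),'L',np.median(L[m],0).round(1),L[m].mean(0).round(1),'y pct',np.percentile(L[m][:,1],[5,25,75,95]).round(1))
    b=k&(p[...,0]-p[...,2]>30)&(L[...,2]>25)&(L[...,2]<90)
    print(' blue face y',np.percentile(L[b][:,1],[5,25,50,75,95]).round(1),'x',np.percentile(L[b][:,0],[1,50,99]).round(1),'z',np.percentile(L[b][:,2],[1,99]).round(1))
    b=k&(p[...,0]-p[...,2]>30)&(L[...,2]<14)&(L[...,2]>5);print(' base x',np.percentile(L[b][:,0],[1,99]).round(1),'y',np.percentile(L[b][:,1],[1,99]).round(1),'z',np.median(L[b][:,2]))
    # disc centroid ray at assumed end-face y
    o,d=ray('side',[[u.mean(),v.mean()]]);o=(o-C)
    for yy in(9,12,15,18,21):
        t=(yy/1000-o@Y)/(d[0]@Y);q=o+d[0]*t;print('  y',yy,'x %.1f z %.1f'%(q@X*1000,q[2]*1000))
z=np.load('side0.npz')['p'];print(z[166:186,356:379].astype(int)[...,2]-z[166:186,356:379].astype(int)[...,0])
```

```text
side0 190 pix c 371.33684210526314 165.7736842105263 bbox 359 388 155 180 L [   8.  -199.1   19.8] [  5.3 -73.4  51.5] y pct [-213.1 -208.    13.    17. ]
 blue face y [ 3.3  9.1 11.3 13.5 16.3] x [-34.7  -5.   34.8] z [25.3 89.8]
 base x [-44.4  44.9] y [-29.9  46.6] z 9.59246195489688
  y 9 x -14.3 z 99.1
  y 12 x -15.0 z 100.9
  y 15 x -15.8 z 102.7
  y 18 x -16.5 z 104.5
  y 21 x -17.2 z 106.4
side1 137 pix c 369.3065693430657 169.27737226277372 bbox 359 388 155 180 L [ 2.5  8.1 51.2] [  9.1 -65.2  41.5] y pct [-212.9 -203.4   13.8   16.5]
 blue face y [ 2.6  9.6 11.4 13.5 17.5] x [-34.8  -8.4  35. ] z [26.1 89.7]
 base x [-44.5  45.1] y [-28.   45.7] z 9.51553181506537
  y 9 x -8.5 z 85.1
  y 12 x -9.3 z 86.9
  y 15 x -10.1 z 88.8
  y 18 x -10.8 z 90.7
  y 21 x -11.6 z 92.5
[[ -45  -28  -40  -60  -68  -76  -91 -110 -112 -126 -122 -123 -123 -124
  -125 -124 -126 -124 -129 -124 -125 -127  -94]
 [ -43  -28  -40  -55  -62  -57  -57  -58  -57  -65  -74  -82  -99 -109
  -117 -128 -129 -122 -128 -128 -130 -116  -77]
 [ -60  -55  -58  -56  -45  -41  -45  -51  -53  -57  -62  -57  -55  -5
[... 1390 characters left out ...]
1  -54  -45   -9   38   68   79   90   76   53   25
    -6  -48  -55  -56  -53  -56  -53  -33   -5]
 [ -59  -57  -53  -56  -55  -55  -55  -47  -26  -12   -5    1  -17  -37
   -56  -56  -55  -56  -58  -55  -51  -34   -7]
 [ -60  -56  -61  -58  -54  -56  -54  -54  -54  -56  -55  -53  -55  -54
   -54  -56  -54  -55  -55  -56  -51  -35   -5]
 [ -56  -57  -55  -57  -57  -55  -55  -54  -56  -57  -54  -52  -58  -55
   -54  -54  -53  -52  -53  -54  -49  -37  -18]
 [ -60  -52  -54  -55  -57  -52  -54  -56  -57  -55  -56  -55  -53  -57
   -57  -58  -55  -60  -67  -58  -53  -25    2]
 [ -59  -55  -57  -56  -55  -59  -57  -53  -53  -58  -57  -56  -57  -55
   -53  -57  -58  -61  -59  -56  -59  -30  -15]]
```

Run:
```python
from h import *
C=np.array([.4941,-.1540,0]);a=np.radians(80.4);Y=np.array([np.cos(a),np.sin(a),0]);X=np.array([Y[1],-Y[0],0])
z=np.load('side0.npz');p=z['p'].astype(float);P=cloud('side',z['d'])-C
L=np.stack([P@X,P@Y,P[...,2]],-1)*1000
s=(p[...,2]-p[...,0])[168:183,356:374];w=(s+5).clip(0,90)
v,u=np.mgrid[168:183,356:374];uc,vc=(u*w).sum()/w.sum(),(v*w).sum()/w.sum();print(uc,vc)
m=np.zeros(p.shape[:2],bool);m[168:183,356:374]=s>60
q=L[m];print(m.sum(),q.mean(0).round(2),np.median(q,0).round(2),'y',np.percentile(q[:,1],[5,25,50,75,95]).round(1))
o,d=ray('side',[[uc,vc]]);o=o-C
for yy in(9,12,15,18,21):
    t=(yy/1000-o@Y)/(d[0]@Y);r=o+d[0]*t;print('  y',yy,'x %.1f z %.1f'%(r@X*1000,r[2]*1000))
b=(p[...,0]-p[...,2]>30)&(L[...,2]>20)&(L[...,2]<85)&(abs(L[...,0])<32)&(abs(L[...,1]-11)<8)
A=np.c_[L[b][:,0],L[b][:,2],np.ones(b.sum())];print('face fit',np.linalg.lstsq(A,L[b][:,1],rcond=None)[0],b.sum())
```

```text
365.31556530717603 175.46837893649973
76 [-4.43 36.71 76.95] [ 3.5  12.92 56.82] y [-8.7  7.  12.9 15.1 17.3]
  y 9 x 3.1 z 59.6
  y 12 x 2.3 z 61.5
  y 15 x 1.5 z 63.4
  y 18 x 0.7 z 65.4
  y 21 x -0.0 z 67.3
face fit [-7.83787572e-03 -3.84294710e-02  1.35559120e+01] 184
```

Emit:
send_rows(
  increments=[
    {"tx": -4,"ty": -1.4,"tz": 3,"wx": 0,"wy": 0,"wz": 0,"jaw": -1},
    {"tx": -3,"ty": 0,"tz": 2,"wx": 0,"wy": 0,"wz": 0,"jaw": -1},
    {"tx": 0,"ty": 0,"tz": 0,"wx": 0,"wy": 0,"wz": 0,"jaw": -1},
    {"tx": 0,"ty": 0,"tz": 0,"wx": 0,"wy": 0,"wz": 0,"jaw": -1},
  ],
)

```text
time_s: 6.82
tcp_pos: [0.4766, -0.2551, 0.057]
orientation: [-0.645, 0.764, -0.001, -0.0]
wrist_force: [-0.5, -0.6, -1.9]
gripper_width: 0.0156
```

```bash
cat >> h.py <<'E'
def loc():
    C=np.array([494.1,-154.0,62.]);a=np.radians(80.4);Y=np.array([np.cos(a),np.sin(a),0]);X=np.array([Y[1],-Y[0],0])
    s=robot.state();R=Rn.from_quat(s['orientation']).as_matrix();g=s['tcp_pos']*1000-5*R[:,2];d=g-C;F=s['wrist_force']
    gy=-R[:,0];print('t %.2f'%s['time_s'],'gauge mid local xyz',np.round([d@X,d@Y,d[2]],2),'axis dev yaw %.4f pitch %.4f'%(gy@X,gy[2]),'F local',np.round([F@X,F@Y,F[2]],2),'T',s['wrist_torque'].round(3))
E
python3 - <<'E'
from h import *
loc(); grab_frame('top'); loc(); grab_frame('top'); loc()
E
```

```text
t 6.83 gauge mid local xyz [-4.5000e-01 -1.0257e+02  5.0000e-02] axis dev yaw 0.0003 pitch -0.0013 F local [-0.43 -0.67 -1.93] T [-0.077  0.03  -0.012]
t 6.88 gauge mid local xyz [-4.4000e-01 -1.0263e+02  8.0000e-02] axis dev yaw 0.0004 pitch -0.0013 F local [-0.04 -0.37 -1.76] T [ 0.022 -0.037 -0.023]
t 6.92 gauge mid local xyz [-4.9000e-01 -1.0266e+02  5.0000e-02] axis dev yaw 0.0005 pitch -0.0013 F local [-0.03  0.49 -1.15] T [ 0.018 -0.004  0.017]
```

Emit:
send_rows(
  increments=[
    {"tx": -3,"ty": -0.5,"tz": -0.5,"wx": 0,"wy": 0,"wz": 0,"jaw": -1},
    {"tx": -3,"ty": 0,"tz": 0,"wx": 0,"wy": 0,"wz": 0,"jaw": -1},
    {"tx": -3,"ty": 0,"tz": 0,"wx": 0,"wy": 0,"wz": 0,"jaw": -1},
    {"tx": 0,"ty": 0,"tz": 0,"wx": 0,"wy": 0,"wz": 0,"jaw": -1},
    {"tx": 0,"ty": 0,"tz": 0,"wx": 0,"wy": 0,"wz": 0,"jaw": -1},
  ],
)

```text
time_s: 7.55
tcp_pos: [0.4785, -0.2463, 0.0575]
orientation: [-0.645, 0.764, -0.001, -0.0]
wrist_force: [-0.1, -0.2, -1.3]
gripper_width: 0.0163
```

```bash
python3 -c "
from h import *
loc()"
```

```text
t 7.55 gauge mid local xyz [ 1.000e-02 -9.361e+01  5.100e-01] axis dev yaw 0.0004 pitch -0.0013 F local [-0.03 -0.18 -1.3 ] T [-0.021 -0.003  0.003]
```

Emit:
send_rows(
  increments=[
    {"tx": -0.5,"ty": 0,"tz": 0,"wx": 0,"wy": 0,"wz": 0,"jaw": -1},
    {"tx": -0.5,"ty": 0,"tz": 0,"wx": 0,"wy": 0,"wz": 0,"jaw": -1},
    {"tx": 0,"ty": 0,"tz": 0,"wx": 0,"wy": 0,"wz": 0,"jaw": -1},
  ],
)

```text
time_s: 7.92
tcp_pos: [0.4786, -0.2454, 0.0575]
orientation: [-0.645, 0.764, -0.001, -0.0]
wrist_force: [-0.1, -0.3, -2.2]
gripper_width: 0.0164
```

```bash
python3 -c "
from h import *
loc()"
```

```text
t 7.92 gauge mid local xyz [-1.000e-02 -9.265e+01  5.100e-01] axis dev yaw 0.0006 pitch -0.0013 F local [-0.05 -0.28 -2.18] T [-0.018 -0.003 -0.024]
```

Emit:
send_rows(
  increments=[
    {"tx": -0.7,"ty": 0,"tz": 0,"wx": 0,"wy": 0,"wz": 0,"jaw": -1},
    {"tx": -0.6,"ty": 0,"tz": 0,"wx": 0,"wy": 0,"wz": 0,"jaw": -1},
    {"tx": 0,"ty": 0,"tz": 0,"wx": 0,"wy": 0,"wz": 0,"jaw": -1},
  ],
)

```text
time_s: 8.3
tcp_pos: [0.4789, -0.244, 0.0575]
orientation: [-0.645, 0.764, -0.001, -0.0]
wrist_force: [-0.2, 0.8, -2.8]
gripper_width: 0.0159
```

Emit:
send_rows(
  increments=[
    {"tx": -0.7,"ty": 0,"tz": 0,"wx": 0,"wy": 0,"wz": 0,"jaw": -1},
    {"tx": -0.6,"ty": 0,"tz": 0,"wx": 0,"wy": 0,"wz": 0,"jaw": -1},
    {"tx": 0,"ty": 0,"tz": 0,"wx": 0,"wy": 0,"wz": 0,"jaw": -1},
  ],
)

```text
time_s: 8.68
tcp_pos: [0.4791, -0.2428, 0.0575]
orientation: [-0.645, 0.764, -0.001, -0.0]
wrist_force: [-0.3, 0.0, -1.6]
gripper_width: 0.0155
```

Emit:
send_rows(
  increments=[
    {"tx": -0.7,"ty": 0,"tz": 0,"wx": 0,"wy": 0,"wz": 0,"jaw": -1},
    {"tx": -0.6,"ty": 0,"tz": 0,"wx": 0,"wy": 0,"wz": 0,"jaw": -1},
    {"tx": 0,"ty": 0,"tz": 0,"wx": 0,"wy": 0,"wz": 0,"jaw": -1},
  ],
)

```text
time_s: 9.05
tcp_pos: [0.4793, -0.2414, 0.0575]
orientation: [-0.645, 0.764, -0.001, -0.0]
wrist_force: [0.3, -0.3, -2.0]
gripper_width: 0.0163
```

Emit:
send_rows(
  increments=[
    {"tx": -0.7,"ty": 0,"tz": 0,"wx": 0,"wy": 0,"wz": 0,"jaw": -1},
    {"tx": -0.6,"ty": 0,"tz": 0,"wx": 0,"wy": 0,"wz": 0,"jaw": -1},
    {"tx": 0,"ty": 0,"tz": 0,"wx": 0,"wy": 0,"wz": 0,"jaw": -1},
  ],
)

```text
time_s: 9.43
tcp_pos: [0.4796, -0.2402, 0.0575]
orientation: [-0.645, 0.764, -0.001, -0.0]
wrist_force: [0.8, 0.3, -2.2]
gripper_width: 0.0161
```

Emit:
send_rows(
  increments=[
    {"tx": -0.7,"ty": 0,"tz": 0,"wx": 0,"wy": 0,"wz": 0,"jaw": -1},
    {"tx": -0.6,"ty": 0,"tz": 0,"wx": 0,"wy": 0,"wz": 0,"jaw": -1},
    {"tx": 0,"ty": 0,"tz": 0,"wx": 0,"wy": 0,"wz": 0,"jaw": -1},
  ],
)

```text
time_s: 9.8
tcp_pos: [0.4798, -0.2389, 0.0575]
orientation: [-0.645, 0.764, -0.001, -0.0]
wrist_force: [0.5, 0.6, -1.5]
gripper_width: 0.0161
```

Emit:
send_rows(
  increments=[
    {"tx": -0.7,"ty": 0,"tz": 0,"wx": 0,"wy": 0,"wz": 0,"jaw": -1},
    {"tx": -0.6,"ty": 0,"tz": 0,"wx": 0,"wy": 0,"wz": 0,"jaw": -1},
    {"tx": 0,"ty": 0,"tz": 0,"wx": 0,"wy": 0,"wz": 0,"jaw": -1},
  ],
)

```text
time_s: 10.18
tcp_pos: [0.48, -0.2376, 0.0575]
orientation: [-0.645, 0.764, -0.001, -0.0]
wrist_force: [0.5, -0.0, -1.1]
gripper_width: 0.0157
```

Emit:
send_rows(
  increments=[
    {"tx": -0.7,"ty": 0,"tz": 0,"wx": 0,"wy": 0,"wz": 0,"jaw": -1},
    {"tx": -0.6,"ty": 0,"tz": 0,"wx": 0,"wy": 0,"wz": 0,"jaw": -1},
    {"tx": 0,"ty": 0,"tz": 0,"wx": 0,"wy": 0,"wz": 0,"jaw": -1},
  ],
)

```text
time_s: 10.55
tcp_pos: [0.4802, -0.2363, 0.0575]
orientation: [-0.645, 0.764, -0.001, -0.0]
wrist_force: [-0.1, -0.9, -2.1]
gripper_width: 0.0161
```

Emit:
send_rows(
  increments=[
    {"tx": -0.7,"ty": 0,"tz": 0,"wx": 0,"wy": 0,"wz": 0,"jaw": -1},
    {"tx": -0.6,"ty": 0,"tz": 0,"wx": 0,"wy": 0,"wz": 0,"jaw": -1},
    {"tx": 0,"ty": 0,"tz": 0,"wx": 0,"wy": 0,"wz": 0,"jaw": -1},
  ],
)

```text
time_s: 10.92
tcp_pos: [0.4804, -0.2351, 0.0575]
orientation: [-0.645, 0.764, -0.001, -0.0]
wrist_force: [0.9, -0.7, -2.1]
gripper_width: 0.0162
```

Emit:
send_rows(
  increments=[
    {"tx": -0.7,"ty": 0,"tz": 0,"wx": 0,"wy": 0,"wz": 0,"jaw": -1},
    {"tx": -0.6,"ty": 0,"tz": 0,"wx": 0,"wy": 0,"wz": 0,"jaw": -1},
    {"tx": 0,"ty": 0,"tz": 0,"wx": 0,"wy": 0,"wz": 0,"jaw": -1},
  ],
)

```text
time_s: 11.3
tcp_pos: [0.4806, -0.2338, 0.0575]
orientation: [-0.645, 0.764, -0.001, -0.0]
wrist_force: [-1.2, 0.8, -1.4]
gripper_width: 0.0163
```

Emit:
send_rows(
  increments=[
    {"tx": -0.7,"ty": 0,"tz": 0,"wx": 0,"wy": 0,"wz": 0,"jaw": -1},
    {"tx": -0.6,"ty": 0,"tz": 0,"wx": 0,"wy": 0,"wz": 0,"jaw": -1},
    {"tx": 0,"ty": 0,"tz": 0,"wx": 0,"wy": 0,"wz": 0,"jaw": -1},
  ],
)

```text
time_s: 11.68
tcp_pos: [0.4809, -0.2325, 0.0575]
orientation: [-0.645, 0.764, -0.001, -0.0]
wrist_force: [-0.2, 0.1, -1.6]
gripper_width: 0.016
```

```bash
python3 -c "
from h import *
loc()"
```

```text
t 11.68 gauge mid local xyz [ 3.000e-02 -7.961e+01  4.900e-01] axis dev yaw 0.0005 pitch -0.0013 F local [-0.25  0.06 -1.63] T [-0.026 -0.003 -0.012]
```

Emit:
send_rows(
  increments=[
    {"tx": -0.7,"ty": 0,"tz": 0,"wx": 0,"wy": 0,"wz": 0,"jaw": -1},
    {"tx": -0.6,"ty": 0,"tz": 0,"wx": 0,"wy": 0,"wz": 0,"jaw": -1},
    {"tx": 0,"ty": 0,"tz": 0,"wx": 0,"wy": 0,"wz": 0,"jaw": -1},
  ],
)

```text
time_s: 12.05
tcp_pos: [0.4811, -0.2312, 0.0575]
orientation: [-0.645, 0.764, -0.001, -0.0]
wrist_force: [-0.1, -0.1, -2.2]
gripper_width: 0.016
```

Emit:
send_rows(
  increments=[
    {"tx": -0.7,"ty": 0,"tz": 0,"wx": 0,"wy": 0,"wz": 0,"jaw": -1},
    {"tx": -0.6,"ty": 0,"tz": 0,"wx": 0,"wy": 0,"wz": 0,"jaw": -1},
    {"tx": 0,"ty": 0,"tz": 0,"wx": 0,"wy": 0,"wz": 0,"jaw": -1},
  ],
)

```text
time_s: 12.42
tcp_pos: [0.4813, -0.2299, 0.0575]
orientation: [-0.645, 0.764, -0.001, -0.0]
wrist_force: [0.6, -0.1, -1.6]
gripper_width: 0.0161
```

Run:
```python
from h import *
loc()
p2,d2=grab_frame('side');np.savez('side2.npz',p=p2,d=d2)
cv2.imwrite('pics/c2.png',cv2.resize(p2[130:205,330:430],None,fx=7,fy=7,interpolation=cv2.INTER_CUBIC))
```

```text
t 12.43 gauge mid local xyz [ 2.0e-02 -7.7e+01  4.8e-01] axis dev yaw 0.0005 pitch -0.0013 F local [ 0.64  0.02 -1.64] T [-0.06   0.017  0.014]
```

View pics/c2.png

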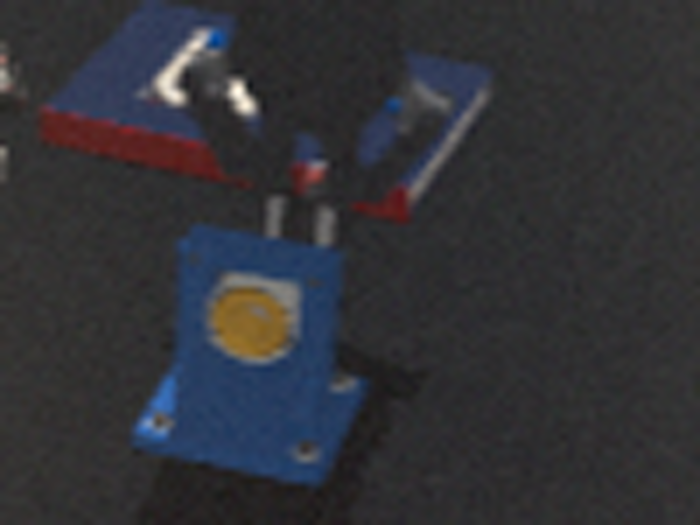

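The go end is now behind the upright with no resistance, and its tip is about 6 mm short of the bore centre, so it should be entering the bore. I'll continue.

Emit:
send_rows(
  increments=[
    {"tx": -0.6,"ty": 0,"tz": 0,"wx": 0,"wy": 0,"wz": 0,"jaw": -1},
    {"tx": -0.6,"ty": 0,"tz": 0,"wx": 0,"wy": 0,"wz": 0,"jaw": -1},
    {"tx": -0.6,"ty": 0,"tz": 0,"wx": 0,"wy": 0,"wz": 0,"jaw": -1},
    {"tx": 0,"ty": 0,"tz": 0,"wx": 0,"wy": 0,"wz": 0,"jaw": -1},
  ],
)

```text
time_s: 12.98
tcp_pos: [0.4816, -0.2282, 0.0575]
orientation: [-0.645, 0.764, -0.001, -0.0]
wrist_force: [0.8, -0.1, -2.4]
gripper_width: 0.0159
```

```bash
python3 -c "
from h import *
loc()"
```

```text
t 12.97 gauge mid local xyz [ 6.000e-02 -7.519e+01  5.000e-01] axis dev yaw 0.0005 pitch -0.0013 F local [ 0.82  0.06 -2.43] T [-0.023 -0.008  0.035]
```

Emit:
send_rows(
  increments=[
    {"tx": -0.7,"ty": 0,"tz": 0,"wx": 0,"wy": 0,"wz": 0,"jaw": -1},
    {"tx": -0.7,"ty": 0,"tz": 0,"wx": 0,"wy": 0,"wz": 0,"jaw": -1},
    {"tx": -0.7,"ty": 0,"tz": 0,"wx": 0,"wy": 0,"wz": 0,"jaw": -1},
    {"tx": -0.7,"ty": 0,"tz": 0,"wx": 0,"wy": 0,"wz": 0,"jaw": -1},
    {"tx": 0,"ty": 0,"tz": 0,"wx": 0,"wy": 0,"wz": 0,"jaw": -1},
  ],
)

```text
time_s: 13.6
tcp_pos: [0.4821, -0.2254, 0.0575]
orientation: [-0.645, 0.764, -0.001, -0.0]
wrist_force: [-0.6, -0.4, -1.6]
gripper_width: 0.0161
```

```bash
python3 -c "
from h import *
loc()"
```

```text
t 13.60 gauge mid local xyz [ 7.000e-02 -7.237e+01  5.100e-01] axis dev yaw 0.0005 pitch -0.0013 F local [-0.56 -0.47 -1.65] T [ 0.002  0.014 -0.026]
```

Emit:
send_rows(
  increments=[
    {"tx": -1,"ty": 0,"tz": 0,"wx": 0,"wy": 0,"wz": 0,"jaw": -1},
    {"tx": -1,"ty": 0,"tz": 0,"wx": 0,"wy": 0,"wz": 0,"jaw": -1},
    {"tx": -1,"ty": 0,"tz": 0,"wx": 0,"wy": 0,"wz": 0,"jaw": -1},
    {"tx": -1,"ty": 0,"tz": 0,"wx": 0,"wy": 0,"wz": 0,"jaw": -1},
    {"tx": 0,"ty": 0,"tz": 0,"wx": 0,"wy": 0,"wz": 0,"jaw": -1},
  ],
)

```text
time_s: 14.22
tcp_pos: [0.4827, -0.2214, 0.0575]
orientation: [-0.645, 0.764, -0.001, -0.0]
wrist_force: [-0.0, 0.2, -2.4]
gripper_width: 0.0162
```

```bash
python3 -c "
from h import *
loc()"
```

```text
t 14.22 gauge mid local xyz [ 5.000e-02 -6.835e+01  4.900e-01] axis dev yaw 0.0004 pitch -0.0013 F local [-0.04  0.17 -2.38] T [ 0.072 -0.001  0.018]
```

Emit:
send_rows(
  increments=[
    {"tx": -1,"ty": 0,"tz": 0,"wx": 0,"wy": 0,"wz": 0,"jaw": -1},
    {"tx": -1,"ty": 0,"tz": 0,"wx": 0,"wy": 0,"wz": 0,"jaw": -1},
    {"tx": -1,"ty": 0,"tz": 0,"wx": 0,"wy": 0,"wz": 0,"jaw": -1},
    {"tx": -1,"ty": 0,"tz": 0,"wx": 0,"wy": 0,"wz": 0,"jaw": -1},
    {"tx": 0,"ty": 0,"tz": 0,"wx": 0,"wy": 0,"wz": 0,"jaw": -1},
  ],
)

```text
time_s: 14.85
tcp_pos: [0.4834, -0.2175, 0.0575]
orientation: [-0.645, 0.764, -0.001, -0.0]
wrist_force: [-0.7, 0.3, -1.9]
gripper_width: 0.0162
```

```bash
python3 -c "
from h import *
loc()"
```

```text
t 14.85 gauge mid local xyz [ 4.000e-02 -6.436e+01  4.900e-01] axis dev yaw 0.0004 pitch -0.0013 F local [-0.78  0.2  -1.93] T [-0.011 -0.035  0.035]
```

Emit:
send_rows(
  increments=[
    {"tx": -0.7,"ty": 0,"tz": 0,"wx": 0,"wy": 0,"wz": 0,"jaw": -1},
    {"tx": -0.7,"ty": 0,"tz": 0,"wx": 0,"wy": 0,"wz": 0,"jaw": -1},
    {"tx": -0.6,"ty": 0,"tz": 0,"wx": 0,"wy": 0,"wz": 0,"jaw": -1},
    {"tx": 0,"ty": 0,"tz": 0,"wx": 0,"wy": 0,"wz": 0,"jaw": -1},
  ],
)

```text
time_s: 15.35
tcp_pos: [0.4838, -0.2156, 0.0575]
orientation: [-0.645, 0.764, -0.001, -0.0]
wrist_force: [-0.2, -0.5, -2.0]
gripper_width: 0.0158
```

Emit:
send_rows(
  increments=[
    {"tx": -0.7,"ty": 0,"tz": 0,"wx": 0,"wy": 0,"wz": 0,"jaw": -1},
    {"tx": -0.7,"ty": 0,"tz": 0,"wx": 0,"wy": 0,"wz": 0,"jaw": -1},
    {"tx": 0,"ty": 0,"tz": 0,"wx": 0,"wy": 0,"wz": 0,"jaw": -1},
  ],
)

```text
time_s: 15.72
tcp_pos: [0.484, -0.2141, 0.0575]
orientation: [-0.645, 0.764, -0.001, -0.0]
wrist_force: [1.2, -0.4, -1.8]
gripper_width: 0.0158
```

Emit:
send_rows(
  increments=[
    {"tx": -0.7,"ty": 0,"tz": 0,"wx": 0,"wy": 0,"wz": 0,"jaw": -1},
    {"tx": -0.7,"ty": 0,"tz": 0,"wx": 0,"wy": 0,"wz": 0,"jaw": -1},
    {"tx": 0,"ty": 0,"tz": 0,"wx": 0,"wy": 0,"wz": 0,"jaw": -1},
  ],
)

```text
time_s: 16.1
tcp_pos: [0.4842, -0.2128, 0.0575]
orientation: [-0.645, 0.764, -0.001, -0.0]
wrist_force: [0.0, -0.6, -1.4]
gripper_width: 0.0162
```

Emit:
send_rows(
  increments=[
    {"tx": -0.7,"ty": 0,"tz": 0,"wx": 0,"wy": 0,"wz": 0,"jaw": -1},
    {"tx": -0.7,"ty": 0,"tz": 0,"wx": 0,"wy": 0,"wz": 0,"jaw": -1},
    {"tx": 0,"ty": 0,"tz": 0,"wx": 0,"wy": 0,"wz": 0,"jaw": -1},
  ],
)

```text
time_s: 16.48
tcp_pos: [0.4844, -0.2114, 0.0575]
orientation: [-0.645, 0.764, -0.001, -0.0]
wrist_force: [0.5, 0.8, -2.2]
gripper_width: 0.016
```

Emit:
send_rows(
  increments=[
    {"tx": -0.7,"ty": 0,"tz": 0,"wx": 0,"wy": 0,"wz": 0,"jaw": -1},
    {"tx": -0.7,"ty": 0,"tz": 0,"wx": 0,"wy": 0,"wz": 0,"jaw": -1},
    {"tx": 0,"ty": 0,"tz": 0,"wx": 0,"wy": 0,"wz": 0,"jaw": -1},
  ],
)

```text
time_s: 16.85
tcp_pos: [0.4847, -0.21, 0.0575]
orientation: [-0.645, 0.764, -0.001, -0.0]
wrist_force: [0.2, -0.0, -1.4]
gripper_width: 0.0159
```

Emit:
send_rows(
  increments=[
    {"tx": -0.7,"ty": 0,"tz": 0,"wx": 0,"wy": 0,"wz": 0,"jaw": -1},
    {"tx": -0.7,"ty": 0,"tz": 0,"wx": 0,"wy": 0,"wz": 0,"jaw": -1},
    {"tx": 0,"ty": 0,"tz": 0,"wx": 0,"wy": 0,"wz": 0,"jaw": -1},
  ],
)

```text
time_s: 17.23
tcp_pos: [0.4849, -0.2086, 0.0575]
orientation: [-0.645, 0.764, -0.001, -0.0]
wrist_force: [0.7, 0.1, -1.5]
gripper_width: 0.0157
```

Emit:
send_rows(
  increments=[
    {"tx": -0.7,"ty": 0,"tz": 0,"wx": 0,"wy": 0,"wz": 0,"jaw": -1},
    {"tx": -0.7,"ty": 0,"tz": 0,"wx": 0,"wy": 0,"wz": 0,"jaw": -1},
    {"tx": 0,"ty": 0,"tz": 0,"wx": 0,"wy": 0,"wz": 0,"jaw": -1},
  ],
)

```text
time_s: 17.6
tcp_pos: [0.485, -0.2079, 0.0575]
orientation: [-0.645, 0.764, -0.001, -0.001]
wrist_force: [-0.2, -5.4, -3.2]
gripper_width: 0.0159
```

Emit:
send_rows(
  increments=[
    {"tx": -0.4,"ty": 0,"tz": 0,"wx": 0,"wy": 0,"wz": 0,"jaw": -1},
    {"tx": 0,"ty": 0,"tz": 0,"wx": 0,"wy": 0,"wz": 0,"jaw": -1},
    {"tx": 0,"ty": 0,"tz": 0,"wx": 0,"wy": 0,"wz": 0,"jaw": -1},
  ],
)

```text
time_s: 17.98
tcp_pos: [0.485, -0.2078, 0.0575]
orientation: [-0.645, 0.764, -0.001, -0.001]
wrist_force: [-0.7, -7.7, -3.2]
gripper_width: 0.0165
```

```bash
python3 -c "
from h import *
loc()"
```

```text
t 17.98 gauge mid local xyz [ 1.00e-02 -5.45e+01  5.10e-01] axis dev yaw 0.0006 pitch -0.0023 F local [ 0.55 -7.67 -3.16] T [-2.756  0.024 -0.005]
```

Emit:
send_rows(
  increments=[
    {"tx": -0.4,"ty": 0,"tz": 0,"wx": 0,"wy": 0,"wz": 0,"jaw": -1},
    {"tx": 0,"ty": 0,"tz": 0,"wx": 0,"wy": 0,"wz": 0,"jaw": -1},
    {"tx": 0,"ty": 0,"tz": 0,"wx": 0,"wy": 0,"wz": 0,"jaw": -1},
    {"tx": 0,"ty": 0,"tz": 0,"wx": 0,"wy": 0,"wz": 0,"jaw": -1},
  ],
)

```text
time_s: 18.48
tcp_pos: [0.485, -0.2076, 0.0576]
orientation: [-0.645, 0.764, -0.001, -0.001]
wrist_force: [0.7, -9.7, -2.4]
gripper_width: 0.0158
```

Run:
```python
from h import *
loc()
p2,d2=grab_frame('side');np.savez('side3.npz',p=p2,d=d2)
cv2.imwrite('pics/c3.png',cv2.resize(p2[130:205,330:430],None,fx=7,fy=7,interpolation=cv2.INTER_CUBIC))
loc()
```

```text
t 18.48 gauge mid local xyz [  0.   -54.3    0.55] axis dev yaw 0.0006 pitch -0.0025 F local [ 2.26 -9.43 -2.44] T [-3.331  0.05   0.024]
t 18.52 gauge mid local xyz [ -0.   -54.34   0.54] axis dev yaw 0.0007 pitch -0.0025 F local [ 1.67 -9.25 -2.86] T [-3.299  0.097 -0.034]
```

View pics/c3.png

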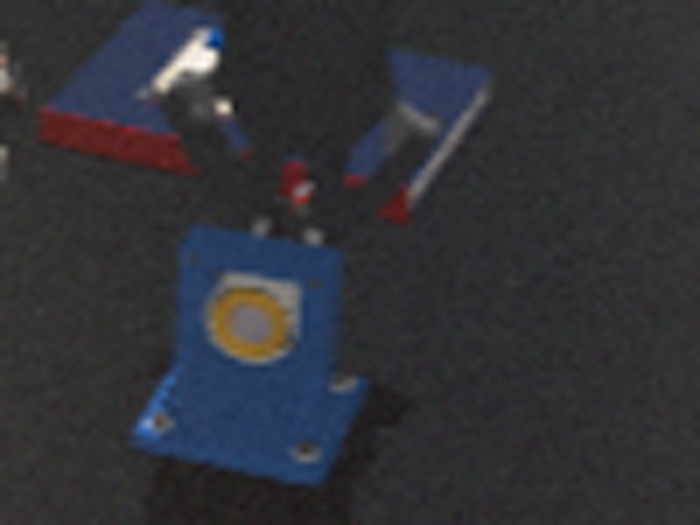

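The steel go tip shows inside the sleeve at crop (248,320), so the collar is seated at about 9.5 N. Now I'll withdraw it.

Emit:
send_rows(
  increments=[
    {"tx": 1,"ty": 0,"tz": 0,"wx": 0,"wy": 0,"wz": 0,"jaw": -1},
    {"tx": 2,"ty": 0,"tz": 0,"wx": 0,"wy": 0,"wz": 0,"jaw": -1},
    {"tx": 4,"ty": 0,"tz": 0,"wx": 0,"wy": 0,"wz": 0,"jaw": -1},
    {"tx": 5,"ty": 0,"tz": 0,"wx": 0,"wy": 0,"wz": 0,"jaw": -1},
    {"tx": 5,"ty": 0,"tz": 0,"wx": 0,"wy": 0,"wz": 0,"jaw": -1},
    {"tx": 5,"ty": 0,"tz": 0,"wx": 0,"wy": 0,"wz": 0,"jaw": -1},
    {"tx": 5,"ty": 0,"tz": 0,"wx": 0,"wy": 0,"wz": 0,"jaw": -1},
    {"tx": 5,"ty": 0,"tz": 0,"wx": 0,"wy": 0,"wz": 0,"jaw": -1},
  ],
)

```text
time_s: 19.52
tcp_pos: [0.4798, -0.2384, 0.0575]
orientation: [-0.645, 0.764, -0.001, -0.0]
wrist_force: [0.0, 0.3, -1.2]
gripper_width: 0.0161
```

```bash
python3 -c "
from h import *
loc()"
```

```text
t 19.52 gauge mid local xyz [-1.000e-02 -8.562e+01  4.800e-01] axis dev yaw 0.0006 pitch -0.0013 F local [-0.04  0.28 -1.16] T [-0.013  0.01   0.013]
```

Emit:
send_rows(
  increments=[
    {"tx": 5,"ty": 0,"tz": 0,"wx": 0,"wy": 0,"wz": 0,"jaw": -1},
    {"tx": 5,"ty": 0,"tz": 0,"wx": 0,"wy": 0,"wz": 0,"jaw": -1},
    {"tx": 5,"ty": 0,"tz": 0,"wx": 0,"wy": 0,"wz": 0,"jaw": -1},
    {"tx": 0,"ty": 0,"tz": 0,"wx": 0,"wy": 0,"wz": 0,"jaw": -1},
  ],
)

```text
time_s: 20.02
tcp_pos: [0.4773, -0.2532, 0.0575]
orientation: [-0.645, 0.764, -0.001, -0.0]
wrist_force: [0.4, -0.7, -2.2]
gripper_width: 0.0159
```

```bash
python3 -c "
from h import *
loc()"
```

```text
t 20.02 gauge mid local xyz [-4.000e-02 -1.006e+02  5.000e-01] axis dev yaw 0.0010 pitch -0.0013 F local [ 0.47 -0.63 -2.18] T [ 0.022 -0.015 -0.02 ]
```

Emit:
send_rows(
  increments=[
    {"tx": 0,"ty": 0,"tz": -30,"wx": 0,"wy": 0,"wz": 0,"jaw": -1},
    {"tx": 0,"ty": 0,"tz": -50,"wx": 0,"wy": 0,"wz": 0,"jaw": -1},
    {"tx": 0,"ty": 0,"tz": -30,"wx": 0,"wy": 0,"wz": 0,"jaw": -1},
    {"tx": -25,"ty": 0,"tz": 0,"wx": 0,"wy": 0,"wz": 0,"jaw": -1},
    {"tx": -50,"ty": 0,"tz": 0,"wx": 0,"wy": 0,"wz": 0,"jaw": -1},
    {"tx": -50,"ty": 0,"tz": 0,"wx": 0,"wy": 0,"wz": 0,"jaw": -1},
    {"tx": -45,"ty": 0,"tz": 0,"wx": 0,"wy": 0,"wz": 0,"jaw": -1},
    {"tx": -25,"ty": 0,"tz": 0,"wx": 0,"wy": 0,"wz": 0,"jaw": -1},
  ],
)

```text
time_s: 21.02
tcp_pos: [0.5102, -0.0584, 0.1674]
orientation: [-0.646, 0.763, -0.001, 0.0]
wrist_force: [-0.2, -0.6, -1.6]
gripper_width: 0.0161
```

Emit:
send_rows(
  increments=[
    {"tx": 0,"ty": 0,"tz": 0,"wx": 0,"wy": 0,"wz": 0,"jaw": -1},
    {"tx": 0,"ty": 0,"tz": 20,"wx": 0,"wy": 0,"wz": 0,"jaw": -1},
    {"tx": 0,"ty": 0,"tz": 40,"wx": 0,"wy": 0,"wz": 0,"jaw": -1},
    {"tx": 0,"ty": 0,"tz": 30,"wx": 0,"wy": 0,"wz": 0,"jaw": -1},
    {"tx": 0,"ty": 0,"tz": 20,"wx": 0,"wy": 0,"wz": 0,"jaw": -1},
    {"tx": 0,"ty": 0,"tz": 0,"wx": 0,"wy": 0,"wz": 0,"jaw": -1},
    {"tx": 0,"ty": 0,"tz": 0,"wx": 0,"wy": 0,"wz": 0,"jaw": -1},
  ],
)

```text
time_s: 21.9
tcp_pos: [0.5105, -0.0609, 0.058]
orientation: [-0.645, 0.764, -0.001, 0.0]
wrist_force: [0.4, 0.2, -2.0]
gripper_width: 0.0163
```

```bash
python3 -c "
from h import *
loc()"
```

```text
t 21.90 gauge mid local xyz [ 0.62 94.53  1.01] axis dev yaw 0.0007 pitch -0.0012 F local [ 0.33  0.3  -2.03] T [ 0.031 -0.034  0.053]
```

Emit:
send_rows(
  increments=[
    {"tx": 6,"ty": 0.6,"tz": 0.5,"wx": 0,"wy": 0,"wz": 0,"jaw": -1},
    {"tx": 6,"ty": 0,"tz": 0,"wx": 0,"wy": 0,"wz": 0,"jaw": -1},
    {"tx": 5,"ty": 0,"tz": 0,"wx": 0,"wy": 0,"wz": 0,"jaw": -1},
    {"tx": 3,"ty": 0,"tz": 0,"wx": 0,"wy": 0,"wz": 0,"jaw": -1},
    {"tx": 1,"ty": 0,"tz": 0,"wx": 0,"wy": 0,"wz": 0,"jaw": -1},
    {"tx": 0,"ty": 0,"tz": 0,"wx": 0,"wy": 0,"wz": 0,"jaw": -1},
  ],
)

```text
time_s: 22.65
tcp_pos: [0.5059, -0.0812, 0.0568]
orientation: [-0.645, 0.764, -0.001, -0.0]
wrist_force: [0.7, 0.0, -2.3]
gripper_width: 0.0161
```

```bash
python3 -c "
from h import *
loc()"
```

```text
t 22.65 gauge mid local xyz [-0.47 73.73 -0.2 ] axis dev yaw 0.0006 pitch -0.0013 F local [ 0.68  0.16 -2.26] T [ 0.021  0.009 -0.004]
```

Emit:
send_rows(
  increments=[
    {"tx": 0.8,"ty": -0.4,"tz": -0.6,"wx": 0,"wy": 0,"wz": 0,"jaw": -1},
    {"tx": 0.7,"ty": 0,"tz": 0,"wx": 0,"wy": 0,"wz": 0,"jaw": -1},
    {"tx": 0,"ty": 0,"tz": 0,"wx": 0,"wy": 0,"wz": 0,"jaw": -1},
    {"tx": 0,"ty": 0,"tz": 0,"wx": 0,"wy": 0,"wz": 0,"jaw": -1},
  ],
)

```text
time_s: 23.15
tcp_pos: [0.5061, -0.0827, 0.0574]
orientation: [-0.645, 0.764, -0.001, -0.0]
wrist_force: [-0.5, -0.3, -1.4]
gripper_width: 0.0161
```

```bash
python3 -c "
from h import *
loc()"
```

```text
t 23.15 gauge mid local xyz [-0.1  72.28  0.4 ] axis dev yaw 0.0005 pitch -0.0013 F local [-0.41 -0.42 -1.42] T [-0.06   0.026  0.056]
```

Emit:
send_rows(
  increments=[
    {"tx": 0.7,"ty": 0,"tz": 0,"wx": 0,"wy": 0,"wz": 0,"jaw": -1},
    {"tx": 0.6,"ty": 0,"tz": 0,"wx": 0,"wy": 0,"wz": 0,"jaw": -1},
    {"tx": 0,"ty": 0,"tz": 0,"wx": 0,"wy": 0,"wz": 0,"jaw": -1},
  ],
)

```text
time_s: 23.52
tcp_pos: [0.5058, -0.0841, 0.0574]
orientation: [-0.645, 0.764, -0.001, -0.0]
wrist_force: [0.1, 0.7, -2.2]
gripper_width: 0.0162
```

```bash
python3 -c "
from h import *
loc()"
```

```text
t 23.52 gauge mid local xyz [-0.11 70.89  0.41] axis dev yaw 0.0006 pitch -0.0013 F local [-0.02  0.7  -2.16] T [ 0.038  0.064 -0.023]
```

Contact is just about here. I'll press gently.

Emit:
send_rows(
  increments=[
    {"tx": 0.6,"ty": 0,"tz": 0,"wx": 0,"wy": 0,"wz": 0,"jaw": -1},
    {"tx": 0.6,"ty": 0,"tz": 0,"wx": 0,"wy": 0,"wz": 0,"jaw": -1},
    {"tx": 0,"ty": 0,"tz": 0,"wx": 0,"wy": 0,"wz": 0,"jaw": -1},
    {"tx": 0,"ty": 0,"tz": 0,"wx": 0,"wy": 0,"wz": 0,"jaw": -1},
  ],
)

```text
time_s: 24.02
tcp_pos: [0.5058, -0.0849, 0.0575]
orientation: [-0.645, 0.764, -0.001, 0.0]
wrist_force: [-0.5, 5.6, -1.4]
gripper_width: 0.016
```

```bash
python3 -c "
from h import *
loc()"
```

```text
t 24.02 gauge mid local xyz [5.000e-02 7.011e+01 4.700e-01] axis dev yaw 0.0005 pitch -0.0008 F local [-1.44  5.46 -1.39] T [ 1.888  0.076 -0.118]
```

Emit:
send_rows(
  increments=[
    {"tx": 0.4,"ty": 0,"tz": 0,"wx": 0,"wy": 0,"wz": 0,"jaw": -1},
    {"tx": 0.4,"ty": 0,"tz": 0,"wx": 0,"wy": 0,"wz": 0,"jaw": -1},
    {"tx": 0,"ty": 0,"tz": 0,"wx": 0,"wy": 0,"wz": 0,"jaw": -1},
    {"tx": 0,"ty": 0,"tz": 0,"wx": 0,"wy": 0,"wz": 0,"jaw": -1},
    {"tx": 0,"ty": 0,"tz": 0,"wx": 0,"wy": 0,"wz": 0,"jaw": -1},
    {"tx": 0,"ty": 0,"tz": 0,"wx": 0,"wy": 0,"wz": 0,"jaw": -1},
    {"tx": 0,"ty": 0,"tz": 0,"wx": 0,"wy": 0,"wz": 0,"jaw": -1},
    {"tx": 0,"ty": 0,"tz": 0,"wx": 0,"wy": 0,"wz": 0,"jaw": -1},
  ],
)

```text
time_s: 25.02
tcp_pos: [0.5059, -0.0853, 0.0575]
orientation: [-0.645, 0.764, -0.001, 0.0]
wrist_force: [-1.0, 8.3, -1.0]
gripper_width: 0.0158
```

```bash
python3 -c "
from h import *
loc()"
```

```text
t 25.02 gauge mid local xyz [ 0.15 69.73  0.48] axis dev yaw 0.0007 pitch -0.0003 F local [-2.38  8.05 -0.98] T [ 2.888  0.093 -0.142]
```

Emit:
send_rows(
  increments=[
    {"tx": 0.4,"ty": 0,"tz": 0,"wx": 0,"wy": 0,"wz": 0,"jaw": -1},
    {"tx": 0,"ty": 0,"tz": 0,"wx": 0,"wy": 0,"wz": 0,"jaw": -1},
    {"tx": 0,"ty": 0,"tz": 0,"wx": 0,"wy": 0,"wz": 0,"jaw": -1},
    {"tx": 0,"ty": 0,"tz": 0,"wx": 0,"wy": 0,"wz": 0,"jaw": -1},
    {"tx": 0,"ty": 0,"tz": 0,"wx": 0,"wy": 0,"wz": 0,"jaw": -1},
    {"tx": 0,"ty": 0,"tz": 0,"wx": 0,"wy": 0,"wz": 0,"jaw": -1},
    {"tx": 0,"ty": 0,"tz": 0,"wx": 0,"wy": 0,"wz": 0,"jaw": -1},
    {"tx": 0,"ty": 0,"tz": 0,"wx": 0,"wy": 0,"wz": 0,"jaw": -1},
  ],
)

```text
time_s: 26.02
tcp_pos: [0.5059, -0.0854, 0.0575]
orientation: [-0.645, 0.764, -0.001, 0.001]
wrist_force: [-0.9, 9.7, -1.3]
gripper_width: 0.016
```

```bash
python3 -c "
from h import *
loc()"
```

```text
t 26.02 gauge mid local xyz [ 0.24 69.59  0.49] axis dev yaw 0.0006 pitch 0.0000 F local [-2.47  9.39 -1.26] T [ 3.411  0.167 -0.128]
```

Emit:
send_rows(
  increments=[
    {"tx": -2,"ty": 0,"tz": 0,"wx": 0,"wy": 0,"wz": 0,"jaw": -1},
    {"tx": -5,"ty": 0,"tz": 0,"wx": 0,"wy": 0,"wz": 0,"jaw": -1},
    {"tx": -10,"ty": 0,"tz": 0,"wx": 0,"wy": 0,"wz": 0,"jaw": -1},
    {"tx": -10,"ty": 0,"tz": -10,"wx": 0,"wy": 0,"wz": 0,"jaw": -1},
    {"tx": 0,"ty": 0,"tz": -30,"wx": 0,"wy": 0,"wz": 0,"jaw": -1},
    {"tx": 0,"ty": 0,"tz": -20,"wx": 0,"wy": 0,"wz": 0,"jaw": -1},
    {"tx": 0,"ty": 0,"tz": 0,"wx": 0,"wy": 0,"wz": 0,"jaw": -1},
  ],
)

```text
time_s: 26.9
tcp_pos: [0.5113, -0.059, 0.1194]
orientation: [-0.646, 0.764, -0.002, 0.002]
wrist_force: [0.4, -0.3, -2.2]
gripper_width: 0.0158
```

```bash
python3 -c "
from h import *
st();plan([([458.4,162.7,120],86.4,6)])"
```

```text
26.9 [511.27 -58.97 119.43] gauge ang 80.41 tilt [ 4.5e-03 -7.0e-04 -1.0e+00] F [ 0.44 -0.31 -2.23] T [-0.006  0.009 -0.007] w 0.015805391665622705 q [ 0.27  0.22 -0.51  0.   -0.84 -0.44]
{"tx":-35.0,"ty":14.8,"tz":-0.2,"wx":-0.0008,"wy":-0.0000,"wz":-0.0174}
{"tx":-35.2,"ty":14.2,"tz":-0.1,"wx":-0.0007,"wy":-0.0000,"wz":-0.0174}
{"tx":-35.5,"ty":13.6,"tz":-0.1,"wx":-0.0008,"wy":-0.0000,"wz":-0.0174}
{"tx":-35.7,"ty":13.0,"tz":-0.1,"wx":-0.0007,"wy":-0.0000,"wz":-0.0174}
{"tx":-35.9,"ty":12.4,"tz":-0.2,"wx":-0.0008,"wy":-0.0001,"wz":-0.0175}
{"tx":-36.1,"ty":11.8,"tz":-0.1,"wx":-0.0007,"wy":-0.0000,"wz":-0.0174}
-> [458.4 162.7 120. ]
```

The no-go end was refused at about 9.7 N and held for 1 s. Now I'll take the gauge back to the cradle.

Emit:
send_rows(
  increments=[
    {"tx": -35,"ty": 14.8,"tz": 0,"wx": 0,"wy": 0,"wz": -0.0174,"jaw": -1},
    {"tx": -35.2,"ty": 14.2,"tz": 0,"wx": 0,"wy": 0,"wz": -0.0174,"jaw": -1},
    {"tx": -35.5,"ty": 13.6,"tz": 0,"wx": 0,"wy": 0,"wz": -0.0174,"jaw": -1},
    {"tx": -35.7,"ty": 13,"tz": 0,"wx": 0,"wy": 0,"wz": -0.0174,"jaw": -1},
    {"tx": -35.9,"ty": 12.4,"tz": 0,"wx": 0,"wy": 0,"wz": -0.0175,"jaw": -1},
    {"tx": -36.1,"ty": 11.8,"tz": 0,"wx": 0,"wy": 0,"wz": -0.0174,"jaw": -1},
    {"tx": 0,"ty": 0,"tz": 0,"wx": 0,"wy": 0,"wz": 0,"jaw": -1},
    {"tx": 0,"ty": 0,"tz": 0,"wx": 0,"wy": 0,"wz": 0,"jaw": -1},
  ],
)

```text
time_s: 27.9
tcp_pos: [0.4567, 0.1619, 0.1165]
orientation: [-0.684, 0.729, -0.001, -0.001]
wrist_force: [-0.3, 0.1, -1.3]
gripper_width: 0.0162
```

```bash
python3 -c "
from h import *
st();plan([([458.4,162.7,55],86.4,1)])"
```

```text
27.9 [456.68 161.95 116.45] gauge ang 86.39 tilt [-5.0e-04 -2.1e-03 -1.0e+00] F [-0.29  0.07 -1.31] T [-0.03  -0.006 -0.041] w 0.016191396902189154 q [ 0.75  0.18 -0.57  0.   -0.82 -0.81]
{"tx":-1.0,"ty":-1.7,"tz":61.4,"wx":0.0004,"wy":-0.0022,"wz":-0.0002}
-> [458.4 162.7  55. ]
```

Emit:
send_rows(
  increments=[
    {"tx": -0.8,"ty": -1.6,"tz": 20,"wx": 0,"wy": 0,"wz": 0,"jaw": -1},
    {"tx": 0,"ty": 0,"tz": 25,"wx": 0,"wy": 0,"wz": 0,"jaw": -1},
    {"tx": 0,"ty": 0,"tz": 15,"wx": 0,"wy": 0,"wz": 0,"jaw": -1},
    {"tx": 0,"ty": 0,"tz": 8,"wx": 0,"wy": 0,"wz": 0,"jaw": -1},
    {"tx": 0,"ty": 0,"tz": 0,"wx": 0,"wy": 0,"wz": 0,"jaw": -1},
    {"tx": 0,"ty": 0,"tz": 0,"wx": 0,"wy": 0,"wz": 0,"jaw": -1},
  ],
)

```text
time_s: 28.65
tcp_pos: [0.4593, 0.1627, 0.0496]
orientation: [-0.684, 0.729, -0.001, 0.0]
wrist_force: [0.1, -0.4, -1.3]
gripper_width: 0.0161
```

```bash
python3 -c "
from h import *
st()"
```

```text
28.65 [459.32 162.69  49.57] gauge ang 86.34 tilt [ 1.2e-03 -9.0e-04 -1.0e+00] F [ 0.05 -0.39 -1.35] T [ 0.045 -0.038  0.006] w 0.01606055602866624 q [ 0.75  0.28 -0.64  0.   -0.65 -0.81]
```

Emit:
send_rows(
  increments=[
    {"tx": 0,"ty": 0.8,"tz": 3,"wx": 0,"wy": 0,"wz": 0,"jaw": -1},
    {"tx": 0,"ty": 0,"tz": 3,"wx": 0,"wy": 0,"wz": 0,"jaw": -1},
    {"tx": 0,"ty": 0,"tz": 1,"wx": 0,"wy": 0,"wz": 0,"jaw": -1},
    {"tx": 0,"ty": 0,"tz": 0,"wx": 0,"wy": 0,"wz": 0,"jaw": -1},
    {"tx": 0,"ty": 0,"tz": 0,"wx": 0,"wy": 0,"wz": 0,"jaw": -1},
  ],
)

```text
time_s: 29.28
tcp_pos: [0.4584, 0.1629, 0.0422]
orientation: [-0.684, 0.729, -0.001, -0.0]
wrist_force: [2.2, 1.0, -1.5]
gripper_width: 0.0163
```

```bash
python3 -c "
from h import *
st()"
```

```text
29.275 [458.38 162.9   42.16] gauge ang 86.36 tilt [ 9.0e-04 -1.1e-03 -1.0e+00] F [ 2.17  0.98 -1.52] T [-0.06  -0.436  0.07 ] w 0.01632304768130085 q [ 0.75  0.29 -0.65  0.   -0.63 -0.81]
```

Emit:
send_rows(
  increments=[
    {"tx": 0,"ty": 0,"tz": 0.3,"wx": 0,"wy": 0,"wz": 0,"jaw": -1},
    {"tx": 0,"ty": 0,"tz": 0,"wx": 0,"wy": 0,"wz": 0,"jaw": -0.4},
    {"tx": 0,"ty": 0,"tz": 0,"wx": 0,"wy": 0,"wz": 0,"jaw": 0},
    {"tx": 0,"ty": 0,"tz": 0,"wx": 0,"wy": 0,"wz": 0,"jaw": 0.3},
    {"tx": 0,"ty": 0,"tz": 0,"wx": 0,"wy": 0,"wz": 0,"jaw": 0.5},
    {"tx": 0,"ty": 0,"tz": 0,"wx": 0,"wy": 0,"wz": 0,"jaw": 0.5},
    {"tx": 0,"ty": 0,"tz": 0,"wx": 0,"wy": 0,"wz": 0,"jaw": 0.5},
  ],
)

```text
time_s: 30.15
tcp_pos: [0.4582, 0.1627, 0.0418]
orientation: [-0.684, 0.729, -0.001, -0.0]
wrist_force: [-0.4, 0.2, -0.2]
gripper_width: 0.0642
```

Emit:
send_rows(
  increments=[
    {"tx": 0,"ty": 0,"tz": -10,"wx": 0,"wy": 0,"wz": 0,"jaw": 0.5},
    {"tx": 0,"ty": 0,"tz": -20,"wx": 0,"wy": 0,"wz": 0,"jaw": 0.5},
    {"tx": 0,"ty": 0,"tz": -40,"wx": 0,"wy": 0,"wz": 0,"jaw": 0.5},
    {"tx": 0,"ty": 0,"tz": -50,"wx": 0,"wy": 0,"wz": 0,"jaw": 0.5},
    {"tx": 0,"ty": 0,"tz": -40,"wx": 0,"wy": 0,"wz": 0,"jaw": 0.5},
    {"tx": 0,"ty": 0,"tz": -20,"wx": 0,"wy": 0,"wz": 0,"jaw": 0.5},
    {"tx": 0,"ty": 0,"tz": 0,"wx": 0,"wy": 0,"wz": 0,"jaw": 0.5},
    {"tx": 0,"ty": 0,"tz": 0,"wx": 0,"wy": 0,"wz": 0,"jaw": 0.5},
  ],
)

```text
time_s: 31.15
tcp_pos: [0.4576, 0.1627, 0.2214]
orientation: [-0.684, 0.729, -0.001, -0.001]
wrist_force: [0.1, -0.4, -0.6]
gripper_width: 0.0641
```

Run:
```python
from h import *
st()
p,d=grab_frame('side');cv2.imwrite('pics/c4.png',cv2.resize(p[130:300,230:450],None,fx=3.5,fy=3.5,interpolation=cv2.INTER_CUBIC))
```

```text
31.15 [457.57 162.67 221.38] gauge ang 86.34 tilt [-1.0e-04 -1.4e-03 -1.0e+00] F [ 0.11 -0.43 -0.62] T [-0.042 -0.011 -0.019] w 0.06408244906127472 q [ 0.75  0.06 -0.43  0.   -1.08 -0.81]
```

View pics/c4.png

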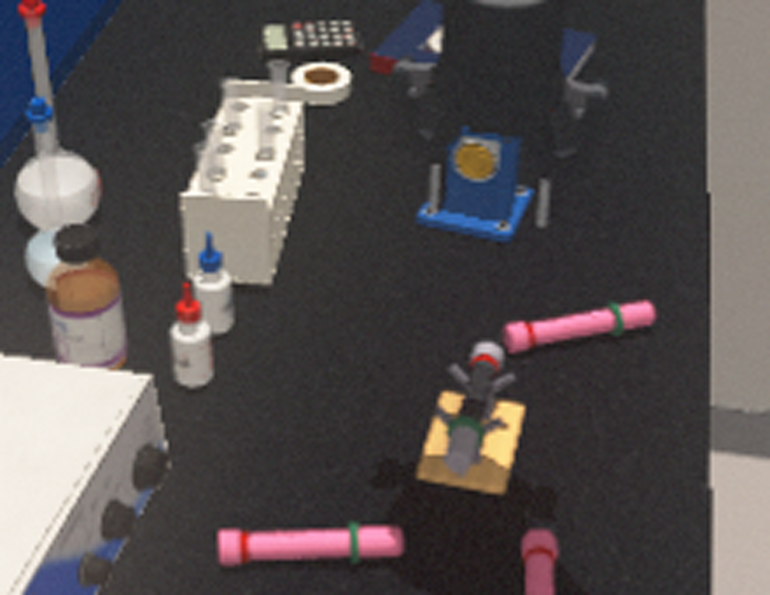

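The gauge lies in the V supports with its go end towards the camera at crop (465,445), and the bottles and tape stand where they were. I'm handing in.

```bash
python3 -c "
from rig import robot
print(robot.hand_in())"
```

```text
the job is handed in; nothing more can be done
None
```

The gauging job is done and handed in at about 31 s of the 72 s allowed; the hand-in reports no verdict.

- **Go end:** it went in from the bracket's -y side with no resistance until the collar seated. I pressed it home at about 9.5 N for half a second. The side camera showed the steel tip inside the sleeve.
- **No-go end:** it was refused at the +y mouth. I built the press from 5.5 N to about 9.7 N over roughly 2 s. It stayed within 0.25 mm sideways and 0.5 mm in height of the measured bore axis.
- **Loads:** the highest wrist reading I saw while the gauge touched the sleeve was about 10 N. I only read the force at the end of each move, so brief peaks between readings would not show.
- **Gauge return:** the gauge is released in the V supports of its cradle, with its handle about where I picked it up. The gripper is open and about 180 mm above the release point.
- **Other objects:** the last picture shows the bottles and the tape standing where they were. I judged this by eye and did not measure it.

One check disagreed: the picture estimate of the sleeve's position from the orange disc was inconclusive (up to 1.5 mm sideways). I went by touch instead, which put the sleeve about 1 mm towards +y and about 0.5 mm high. The top camera was blocked by the arm during insertion.

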